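# Complete and square up a set of painted tiles

### The job

Take the two painted tiles, orange flower and red flower, from the sloping drying rack and set them down, without dropping them, on the blue and green tiles that lie crooked on each other on the counter; either may go on top. Then squeeze the sides of the pile, from the bottom tile to the top one, between the fingers to knock it flush, and leave all four as one square pile on the counter, painted faces up, ready to be banded as a set. The unpainted tile stays on the rack; leave it, the thread spool, the paint jar and the tape roll where they are.

Things in the scene. Friction and masses are not known exactly. Their poses are not given: they have to be found in the camera images.
- rack: fixed wooden drying rack, 88 mm high: a board sloping at 32 degrees from level, 300 mm wide, 100 mm up the slope; along its low edge a ledge 8 mm thick, 7 mm proud of the board. Origin on the counter under its middle; the board rises towards +x, y runs along the ledge; board and ledge meet at x -50, z 35 mm. Three tiles lie on it side by side in any order, about 108 mm apart, held by weight only
- tile_orange: white glazed tile with an orange flower and green border, 63 x 63 x 9 mm, 65 to 110 g. Origin: centre of its underside; z out of the painted face. On the rack its underside lies on the board and its lower edge on the ledge; x points up the slope, y along the ledge; 35 mm or more is free at each side
- tile_red: white glazed tile with a red flower and green border, 63 x 63 x 9 mm, 65 to 110 g. Origin: centre of its underside; z out of the painted face. On the rack its underside lies on the board and its lower edge on the ledge; x points up the slope, y along the ledge; 35 mm or more is free at each side
- tile_blank: unpainted brick-red tile on the rack, same size and axes as the others; not wanted
- tile_blue: white glazed tile with a blue flower and blue border, 63 x 63 x 9 mm, 65 to 110 g. Origin: centre of its underside; z out of the painted face, x and y parallel to the sides. It lies flat on the bare counter, turned a little, as the bottom of the pile, and slides when pushed
- tile_green: white glazed tile with a green flower and blue border, same size, mass, origin and axes as tile_blue. It lies loose on the blue tile, shifted up to 8 mm and turned by about 9 to 17 degrees. A squeeze of the fingers slides a tile flush but, as the pads grip, hardly turns it: to turn it, hold it and turn the hand
- spool: wooden spool of red thread standing upright on the robot's side of the pile, 32 mm diameter, 45 mm high. Origin: centre of its underside
- paint_jar: small glass paint jar with an orange cap, 48 mm diameter, 58 mm high, standing in the middle, close to the robot. Origin: centre of its underside
- tape_roll: yellow roll of tape lying flat, 60 mm diameter, 18 mm high, in the middle, close to the robot. Origin: centre of its underside
There are look-alikes about, which are no part of the job. Leave any yellow look-alike of the tile_red alone.

How it is judged:
By the outcome, as a careful person would: the job done as asked, in the order asked, and still so for the second after the job is handed in, with the robot touching nothing.
It also fails if it takes over 72 s, if anything falls off the work surface, if the arm or the gripper's body presses on something with over 40 N, if the wrist force passes 120 N, or if a joint passes its speed limit or range.

### The arm

A 6-joint arm with a two-finger parallel gripper is mounted at the origin on the work surface. World frame = base frame: x ahead of the robot, y to its left, z up, the work surface at z = 0. Lengths are in m, angles in rad, forces in N, time in s.
With the tool pointing down it reaches from about 0.25 to 0.725 m from the base axis. Payload 4 kg.
Tool frame: the origin (TCP) lies on the centre line of the jaws, within the pads' length; the fingertips stand 25 mm ahead of it and the grasp point (between the pads) lies 6 mm ahead of it; z points along the fingers, x is the direction in which the jaws open and shut, and the axes are right-handed (so a half turn about z gives the same grasp; the last joint's range is limited). The gripper opens to 85 mm and grips with 20 to 120 N. Pads are 22 mm wide; open, the fingers measure 114 mm over their backs; the gripper's body (76 mm by 85 mm) begins 54 mm behind the grasp point. The pads swing forward as they close: fully open they stand 13 mm farther back than shut.
Start: joints at [1.301, 0.241, 0.005, 1.335, 0, 1.571], TCP at [0.133, 0.482, 0.216] pointing down, gripper open.
Joint ranges: [-2.72, 2.72], [-1.05, 1.87], [-1.09, 1.28], [-1.99, 2.15], [-1.42, 1.44], [-3.14, 3.14]. Speed limits (rad/s): [2.79, 2.79, 3.14, 3.14, 3.14, 3.14].

### API

Orientations are given as a unit quaternion [x, y, z, w].
In Python, from workcell import bot, imaging, order gives the robot as it stands.
- The arm moves only by the tool carry_out, never from a script. Its argument "moves" is a list of rows, each a list of 5 numbers: the shift along the tool's x, y, z scaled (see below), then the turn about the tool's z scaled (see below), then the opening, from -1 (shut) to 1 (fully open). In form: [[tx, ty, tz, roll, hand], ...]. A call has 1 to 20 rows; each row is the pose to reach, as a shift and turn from the pose commanded when the call began, along the tool's axes at that moment; what a row does not reach only later rows make up. The controller multiplies each number of a shift by 0.1 m and each number of a turn by 90 degrees. A row lasts 1/10 s, in which the tool goes at most 50 mm and 8.59 degrees, less where a joint would pass 70% of its speed; a pose out of reach is approached as far as the arm can. A call with a number of a shift or a turn outside -1 to 1 is refused whole. A call with a gripper value outside its range is refused whole. The fingers move at their own pace and stop on an object; the grip force is fixed at half the most. Time passes only in rows, so rows that repeat a pose let the fingers close. It gives the time, the measured TCP pose, the force and the opening at its end, in the units of the state.
- bot.get_obs(): the state, without advancing time (a new reading comes with each control period).
- imaging.camera(name): name is "side" or "top" or "wrist"; returns the picture (480x640x3 uint8, red, green, blue); there is no depth.
- imaging.camera_model(name): a dict with "fovy" (degrees; the focal length in pixels is half the picture's height over the tangent of half this angle, whatever the lens; pixels are square), "cx", "cy" (the principal point, pixels), "eye" and "rotation" of the camera in the world. Camera axes: x right, y up, looking along -z (the intrinsics and any distortion apply to the point x, -y, -z); pixel columns grow to the right and rows downward; lengths in m; the calibration is good to about 2 mm. A picture is of the moment at which its call begins: read the wrist's pose just before it. camera_model takes no time and is no camera call; for the wrist camera it gives the pose at the moment of the call.
- order.job_done(): hands the job in, once; it reports no verdict.
The state is a dict: "clock": time; "joint_pos": joint angles; "joint_vel": joint speeds; "tau": joint torques, N m; "eef_pos": TCP position; "tool_rot": TCP orientation; "ft_force": force on the tool from outside, world axes, zero at the start; "ft_torque": the same for the moment, N m; "grip_width": finger opening in m.
Only numpy, scipy, OpenCV 4.12 (cv2) and the standard library are available. Lean on these libraries where they do the work, as an engineer would, in place of code of your own. Each camera call takes 0.05 s, during which the arm holds its last target.

## Working session

There is one attempt and no reset: what is moved stays moved. The work goes in short steps, Python scripts to look and compute and a tool call to move; the robot and the scene stay as the last step left them, time stands still between calls to the robot, and variables do not carry over. Pictures are saved under pics/ and viewed, and the job is handed in when it is done.

Besides the shell and the picture viewer there is one more tool, called as a command line: name --pt "numbers of a row" for each row, then --argument value for the rest. carry_out: Moves the arm, as the interface text tells. Its arguments: {"type":"object","properties":{"moves":{"type":"array","items":{"type":"array","items":{"type":"number","minimum":-1,"maximum":1}}}},"required":["moves"]}

```bash
ls; mkdir -p pics; python3 - <<'E'
from workcell import bot, imaging, order
import cv2,json
print(bot.get_obs())
for n in ["side","top","wrist"]:
    print(n,imaging.camera_model(n))
    im=imaging.camera(n); cv2.imwrite(f"pics/{n}0.png",im[:,:,::-1])
E
```

```text
pics
{'clock': 0.0, 'joint_pos': array([1.30098071e+00, 2.41417474e-01, 3.70889553e-03, 1.33514881e+00,
       8.91077846e-06, 1.57077682e+00]), 'joint_vel': array([ 8.52732094e-04, -1.96807905e-05, -9.04895999e-04, -3.50949066e-04,
       -1.21369200e-04,  3.30825070e-04]), 'tau': array([ 1.73966531e-03, -3.72317290e+01,  2.52407134e+01,  1.69429102e-02,
       -7.79548441e-05,  6.47462457e-06]), 'eef_pos': array([0.13310082, 0.48128413, 0.21540486]), 'tool_rot': array([ 7.95780620e-01,  6.05584133e-01, -8.22788050e-04,  6.20512600e-04]), 'ft_force': array([-0.02408673,  0.19271479, -0.68328649]), 'ft_torque': array([-0.01236419,  0.03015084, -0.03154672]), 'grip_width': 0.08545770808086528}
side {'fovy': 46.84495784123735, 'cx': 325.57080700968544, 'cy': 235.5076898708675, 'eye': array([ 0.08055516, -0.46782525,  0.70941516]), 'rotation': array([ 0.36255508, -0.14896107, -0.37292514,  0.8410061 ])}
top {'fovy': 43.14607424265607, 'cx': 319.49475487735856, 'cy': 246.2409851733178, 'eye': array([ 0.48272776, -0.00697971,  1.26395722]), 'rotation': array([-0.03263373,  0.03029408,  0.71112325, -0.70165593])}
wrist {'fovy': 59.31300716629666, 'cx': 321.24217742617645, 'cy': 243.94679412946684, 'eye': array([0.06498863, 0.50082146, 0.37305607]), 'rotation': array([-0.11179042, -0.08417201,  0.59937398,  0.78814263])}
```

View pics/top0.png

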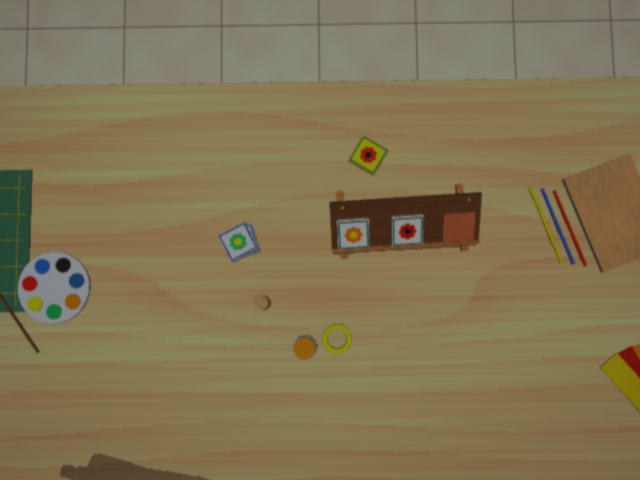

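View pics/side0.png

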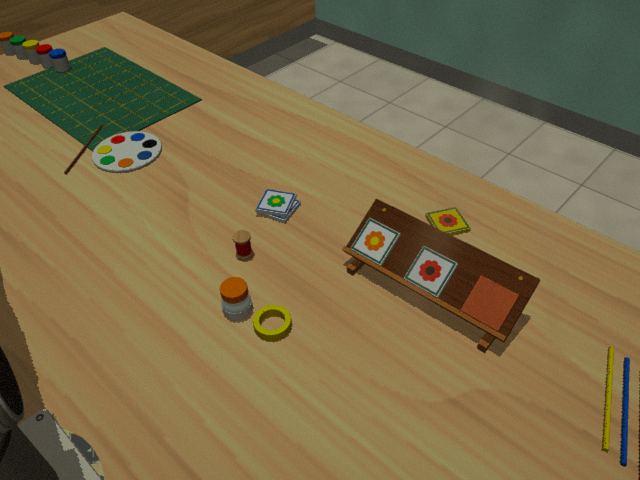

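View pics/wrist0.png

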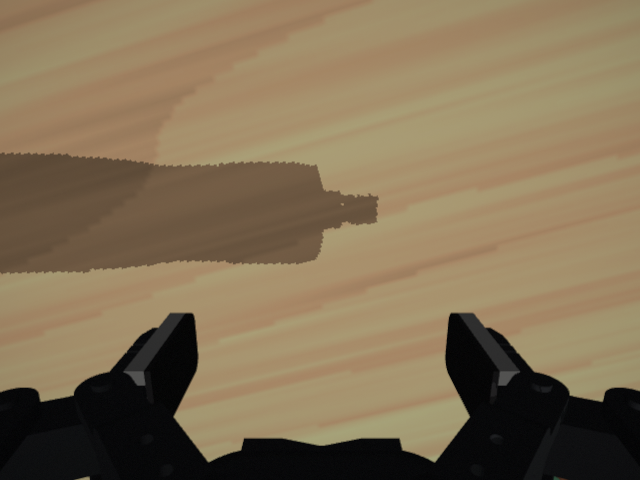

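```bash
cat > h.py <<'E'
import numpy as np, cv2
from scipy.spatial.transform import Rotation as R
from workcell import bot, imaging, order
def snap(n,name):
    m=imaging.camera_model(n); im=imaging.camera(n)
    cv2.imwrite(f"pics/{name}.png",im[:,:,::-1]); np.save(f"pics/{name}.npy",m,allow_pickle=True); return m
def load(name): return np.load(f"pics/{name}.npy",allow_pickle=True).item()
def ray(m,px):
    f=240/np.tan(np.radians(m['fovy']/2)); d=np.array([(px[0]-m['cx'])/f,-(px[1]-m['cy'])/f,-1.])
    return np.array(m['eye']),R.from_quat(m['rotation']).apply(d)
def proj(m,p):
    f=240/np.tan(np.radians(m['fovy']/2)); c=R.from_quat(m['rotation']).inv().apply(np.array(p)-m['eye'])
    c=np.atleast_2d(c); return np.c_[m['cx']+f*c[:,0]/-c[:,2], m['cy']-f*c[:,1]/-c[:,2]]
def atz(m,px,z):
    e,d=ray(m,px); return e+d*(z-e[2])/d[2]
def tri(obs):
    A=np.zeros((3,3));b=np.zeros(3); L=[]
    for m,px in obs:
        e,d=ray(m,px); d=d/np.linalg.norm(d); P=np.eye(3)-np.outer(d,d); A+=P;b+=P@e; L.append((e,P))
    x=np.linalg.solve(A,b); return x,[np.linalg.norm(P@(x-e)) for e,P in L]
def crop(name,x0,y0,x1,y1,s,out):
    im=cv2.imread(f"pics/{name}.png")[y0:y1,x0:x1]; im=cv2.resize(im,None,fx=s,fy=s,interpolation=cv2.INTER_CUBIC)
    cv2.imwrite(f"pics/{out}.png",im)
E
python3 - <<'E'
from h import *
for n in ["side","top","wrist"]: np.save(f"pics/{n}0.npy",imaging.camera_model(n),allow_pickle=True)
t,s=load("top0"),load("side0")
for nm,a,b,z in [("orange",(353,234.5),(375,241),0.06),("red",(407,231),(430.5,271),.06),("blank",(460,228),(490,303),.06),("green",(238,241.5),(276.5,200.5),.018),("spooltop",(262,302),(242,235),.045),("jar",(305,348),(234,284),.058),("tape",(337,338),(272,318),.018),("yellowtile",(369,155),(447,220),.009)]:
    x,r=tri([(t,a),(s,b)]); print(nm,x.round(4),np.round(r,4),atz(t,a,z).round(4))
o=bot.get_obs()
print("tool axes",R.from_quat(o['tool_rot']).as_matrix().round(3))
w=load("wrist0"); RT=R.from_quat(o['tool_rot'])
print("cam in tool",RT.inv().apply(w['eye']-o['eef_pos']), (RT.inv()*R.from_quat(w['rotation'])).as_matrix().round(3))
crop("top0",200,180,520,290,2.5,"c1"); crop("side0",220,170,540,360,2.5,"c2")
E
```

```text
orange [ 0.6131 -0.0712  0.0605] [0.0005 0.0005] [ 0.6128 -0.0708  0.06  ]
red [ 0.6187 -0.179   0.0602] [0.0005 0.0005] [ 0.6184 -0.1786  0.06  ]
blank [ 0.6224 -0.2835  0.0629] [0.0004 0.0004] [ 0.6229 -0.2845  0.06  ]
green [0.6059 0.1636 0.0223] [0.0004 0.0004] [0.6061 0.1644 0.018 ]
spooltop [0.4805 0.1126 0.0532] [0.0009 0.0009] [0.4811 0.1128 0.045 ]
jar [0.3907 0.0272 0.0673] [0. 0.] [0.39   0.0274 0.058 ]
tape [ 0.4062 -0.0364  0.0225] [0.0003 0.0003] [ 0.4062 -0.0367  0.018 ]
yellowtile [ 0.7839 -0.1088  0.0143] [0.0012 0.0012] [ 0.786  -0.1102  0.009 ]
tool axes [[ 0.267  0.964 -0.   ]
 [ 0.964 -0.267 -0.002]
 [-0.002 -0.    -1.   ]]
cam in tool [ 0.00032409 -0.07085166 -0.15754441] [[ 1.     0.001 -0.   ]
 [ 0.001 -0.961 -0.277]
 [-0.001  0.277 -0.961]]
```

View pics/c1.png

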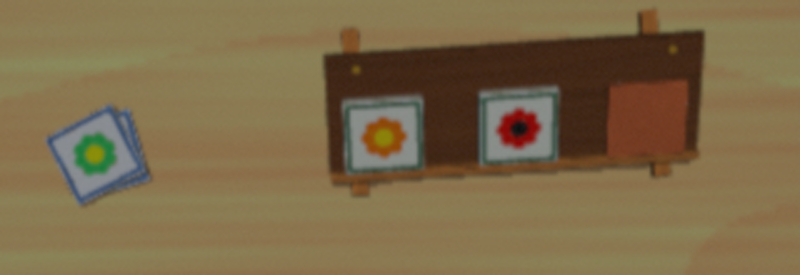

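View pics/c2.png

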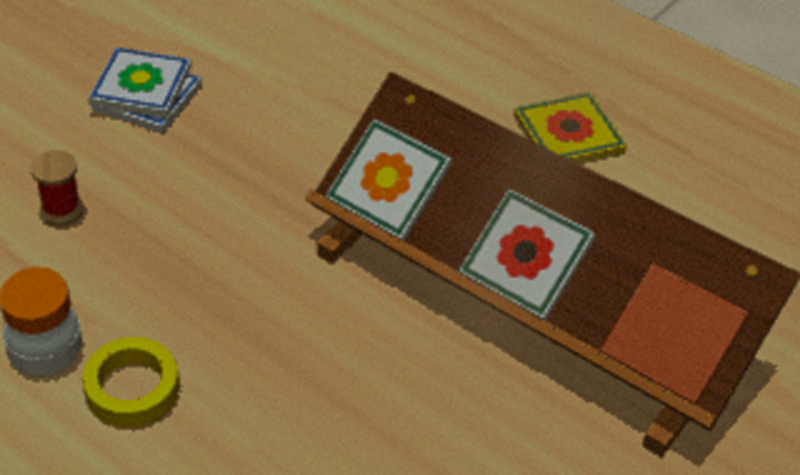

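carry_out --pt "0 0 0.5 0 0.55" --pt "0 0 1 0 0.55" --pt "0 0 1 0 0.55"

```text
clock: 0.45
eef_pos: [0.1314, 0.4752, 0.1095]
tool_rot: [0.796, 0.606, -0.006, 0.005]
ft_force: [-0.6, -0.9, 0.5]
grip_width: 0.0661
```

carry_out --pt "0 0 0.4 0 0.55" --pt "0 0 0.72 0 0.55" --pt "0 0 0.75 0 0.55" --pt "0 0 0.75 0 0.55" --pt "0 0 0.75 0 0.55"

```text
clock: 0.95
eef_pos: [0.1339, 0.4841, 0.0438]
tool_rot: [0.796, 0.606, 0.002, -0.001]
ft_force: [-0.1, 0.0, 0.2]
grip_width: 0.066
```

carry_out --pt "0 0 0.05 0 0.55" --pt "0 0 0.1 0 0.55" --pt "0 0 0.13 0 0.55" --pt "0 0 0.13 0 0.55" --pt "0 0 0.13 0 0.55"

```text
clock: 1.45
eef_pos: [0.1332, 0.4818, 0.0282]
tool_rot: [0.796, 0.606, -0.0, 0.0]
ft_force: [-1.1, 0.6, 1.1]
grip_width: 0.0663
```

carry_out --pt "0 0 0.015 0 0.55" --pt "0 0 0.03 0 0.55" --pt "0 0 0.03 0 0.55" --pt "0 0 0.03 0 0.55"

```text
clock: 1.85
eef_pos: [0.1332, 0.4818, 0.0252]
tool_rot: [0.796, 0.606, -0.0, 0.0]
ft_force: [0.1, -1.1, -0.5]
grip_width: 0.0661
```

carry_out --pt "0 0 0.01 0 0.55" --pt "0 0 0.02 0 0.55" --pt "0 0 0.02 0 0.55" --pt "0 0 0.02 0 0.55"

```text
clock: 2.25
eef_pos: [0.1332, 0.4819, 0.0232]
tool_rot: [0.796, 0.606, -0.0, 0.0]
ft_force: [0.5, 0.1, -0.2]
grip_width: 0.0661
```

carry_out --pt "0 0 0.01 0 0.55" --pt "0 0 0.015 0 0.55" --pt "0 0 0.015 0 0.55"

```text
clock: 2.55
eef_pos: [0.1332, 0.4818, 0.0217]
tool_rot: [0.796, 0.606, -0.0, 0.0]
ft_force: [0.1, -0.5, -0.3]
grip_width: 0.0661
```

carry_out --pt "0 0 0.01 0 0.55" --pt "0 0 0.015 0 0.55" --pt "0 0 0.015 0 0.55"

```text
clock: 2.85
eef_pos: [0.1332, 0.4818, 0.0202]
tool_rot: [0.796, 0.606, -0.0, 0.0]
ft_force: [-0.6, 0.9, -0.4]
grip_width: 0.0664
```

carry_out --pt "0 0 0.01 0 0.55" --pt "0 0 0.01 0 0.55" --pt "0 0 0.01 0 0.55"

```text
clock: 3.15
eef_pos: [0.1332, 0.4819, 0.0193]
tool_rot: [0.796, 0.606, -0.0, 0.0]
ft_force: [0.4, -0.1, -0.4]
grip_width: 0.0663
```

carry_out --pt "0 0 0.01 0 0.55" --pt "0 0 0.01 0 0.55" --pt "0 0 0.01 0 0.55"

```text
clock: 3.45
eef_pos: [0.1333, 0.4819, 0.0183]
tool_rot: [0.796, 0.606, -0.0, 0.0]
ft_force: [0.1, -0.9, -0.0]
grip_width: 0.0658
```

carry_out --pt "0 0 0.01 0 0.55" --pt "0 0 0.01 0 0.55" --pt "0 0 0.01 0 0.55"

```text
clock: 3.75
eef_pos: [0.1333, 0.4819, 0.0173]
tool_rot: [0.796, 0.606, -0.0, 0.0]
ft_force: [-0.3, -0.5, -0.4]
grip_width: 0.0663
```

carry_out --pt "0 0 0.01 0 0.55" --pt "0 0 0.01 0 0.55" --pt "0 0 0.01 0 0.55"

```text
clock: 4.05
eef_pos: [0.1332, 0.4819, 0.0163]
tool_rot: [0.796, 0.606, -0.0, 0.0]
ft_force: [0.2, -0.3, 0.4]
grip_width: 0.0661
```

carry_out --pt "0 0 0.01 0 0.55" --pt "0 0 0.01 0 0.55"

```text
clock: 4.25
eef_pos: [0.1332, 0.4818, 0.0152]
tool_rot: [0.796, 0.606, -0.0, 0.0]
ft_force: [0.7, 0.3, -0.4]
grip_width: 0.0664
```

carry_out --pt "0 0 0.01 0 0.55" --pt "0 0 0.01 0 0.55"

```text
clock: 4.45
eef_pos: [0.1333, 0.4818, 0.0142]
tool_rot: [0.796, 0.606, -0.0, 0.0]
ft_force: [-0.1, -0.3, 1.9]
grip_width: 0.0665
```

carry_out --pt "0 0 0.01 0 0.55" --pt "0 0 0.01 0 0.55"

```text
clock: 4.65
eef_pos: [0.1332, 0.4818, 0.0132]
tool_rot: [0.796, 0.606, -0.0, 0.0]
ft_force: [-0.6, -0.5, 0.3]
grip_width: 0.0665
```

```bash
python3 - <<'E'
from h import *
print(bot.get_obs()['ft_force'],bot.get_obs()['eef_pos'])
snap("wrist","w1")
E
```

```text
[-0.56810377 -0.45354947  0.28004102] [0.13324677 0.48181969 0.01317362]
```

View pics/w1.png

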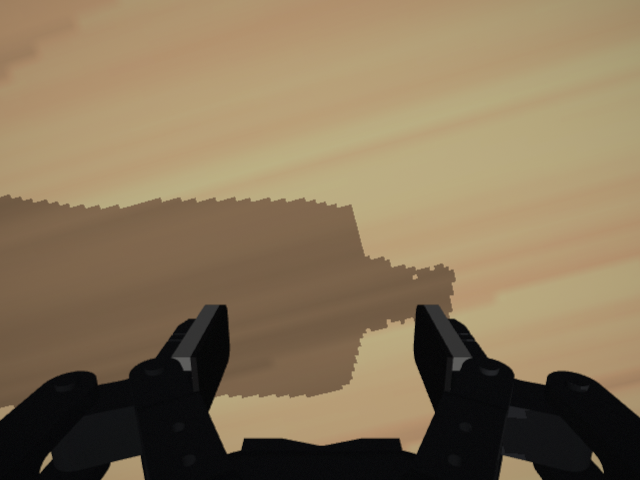

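carry_out --pt "0 0 0.01 0 0.55" --pt "0 0 0.015 0 0.55"

```text
clock: 4.9
eef_pos: [0.1332, 0.4819, 0.0117]
tool_rot: [0.796, 0.606, -0.0, 0.0]
ft_force: [0.2, 0.2, -0.1]
grip_width: 0.0661
```

carry_out --pt "0 0 0.01 0 0.55" --pt "0 0 0.015 0 0.55"

```text
clock: 5.1
eef_pos: [0.1332, 0.4818, 0.0102]
tool_rot: [0.796, 0.606, -0.0, 0.0]
ft_force: [-0.4, 0.8, 0.1]
grip_width: 0.0664
```

carry_out --pt "0 0 0.01 0 0.55" --pt "0 0 0.015 0 0.55"

```text
clock: 5.3
eef_pos: [0.1332, 0.4818, 0.0087]
tool_rot: [0.796, 0.606, -0.0, 0.0]
ft_force: [0.2, -0.6, -0.2]
grip_width: 0.0664
```

```bash
python3 - <<'E'
from h import *
s=load("side0"); print(proj(s,[[.133,.482,.02],[.133,.482,.2]]))
print(proj(load("top0"),[[.133,.482,.02],[.133,.482,.2]]))
E
```

```text
[[-41.94002245 254.67188242]
 [-97.92470145 173.27825355]]
[[ 78.82391758 479.90118459]
 [ 36.51638941 511.14582405]]
```

carry_out --pt "0 0 0.01 0 0.55" --pt "0 0 0.015 0 0.55"

```text
clock: 5.5
eef_pos: [0.1333, 0.4819, 0.0072]
tool_rot: [0.796, 0.606, -0.0, 0.0]
ft_force: [0.2, -0.5, 0.8]
grip_width: 0.0662
```

carry_out --pt "0 0 0.01 0 0.55" --pt "0 0 0.015 0 0.55"

```text
clock: 5.7
eef_pos: [0.1332, 0.4818, 0.0057]
tool_rot: [0.796, 0.606, -0.0, 0.0]
ft_force: [0.4, -0.8, 0.2]
grip_width: 0.066
```

carry_out --pt "0 0 0.01 0 0.55" --pt "0 0 0.015 0 0.55"

```text
clock: 5.9
eef_pos: [0.1333, 0.4819, 0.0042]
tool_rot: [0.796, 0.606, -0.0, 0.0]
ft_force: [0.1, -0.6, -0.0]
grip_width: 0.066
```

```bash
python3 - <<'E'
from h import *
print(bot.get_obs()['ft_force'],bot.get_obs()['eef_pos'])
m=snap("wrist","w2"); print(m)
crop("w2",120,220,520,480,2,"c3")
E
```

```text
[ 0.12816957 -0.6045986  -0.02463584] [0.13325692 0.48189194 0.00421239]
{'fovy': 59.31300716629666, 'cx': 321.24217742617645, 'cy': 243.94679412946684, 'eye': array([0.06505878, 0.50107519, 0.16175836]), 'rotation': array([-0.11125724, -0.08487321,  0.59927491,  0.78821821])}
```

View pics/c3.png

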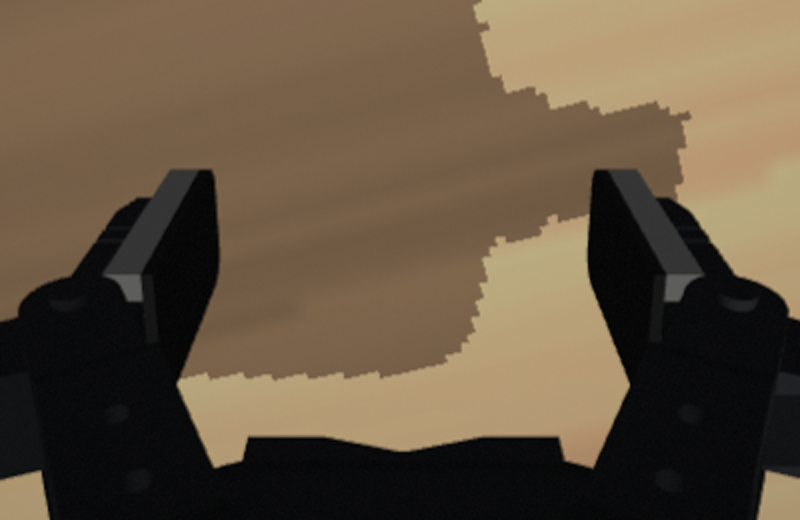

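carry_out --pt "0 0 -0.5 -0.09 0.55" --pt "0 0 -0.98 -0.18 0.55" --pt "0 0 -0.98 -0.217 0.55" --pt "0 0 -0.98 -0.217 0.55" --pt "0 0 -0.98 -0.217 0.55"

```text
clock: 6.45
eef_pos: [0.133, 0.4811, 0.1016]
tool_rot: [0.682, 0.731, -0.001, 0.0]
ft_force: [0.2, -0.8, 0.2]
grip_width: 0.0661
```

carry_out --pt "-0.2 0.2 -0.32 0 0.55" --pt "-0.44 0.5 -0.64 0 0.55" --pt "-0.68 0.85 -0.97 0 0.55"

```text
clock: 6.75
eef_pos: [0.22, 0.4197, 0.1962]
tool_rot: [0.681, 0.732, -0.002, 0.001]
ft_force: [0.8, 0.9, -0.5]
grip_width: 0.0663
```

carry_out --pt "-0.3 0.38 0 0 0.55" --pt "-0.6 0.76 0 0 0.55" --pt "-0.68 0.85 0 0 0.55"

```text
clock: 7.05
eef_pos: [0.3124, 0.3567, 0.1956]
tool_rot: [0.684, 0.73, -0.001, 0.001]
ft_force: [-1.1, -0.0, -0.1]
grip_width: 0.0661
```

carry_out --pt "-0.3 0.38 0 0 0.55" --pt "-0.6 0.76 0 0 0.55" --pt "-0.68 0.85 0 0 0.55"

```text
clock: 7.35
eef_pos: [0.4016, 0.2955, 0.1953]
tool_rot: [0.683, 0.73, -0.001, 0.0]
ft_force: [0.2, 1.3, -0.2]
grip_width: 0.0666
```

carry_out --pt "-0.3 0.38 0 0 0.55" --pt "-0.6 0.76 0 0 0.55" --pt "-0.68 0.85 0 0 0.55"

```text
clock: 7.65
eef_pos: [0.4912, 0.2343, 0.1953]
tool_rot: [0.683, 0.73, -0.001, -0.0]
ft_force: [0.2, 0.1, 0.1]
grip_width: 0.066
```

carry_out --pt "-0.3 0.38 0 0 0.55" --pt "-0.6 0.76 0 0 0.55" --pt "-0.68 0.85 0 0 0.55" --pt "-0.68 0.85 0 0 0.55" --pt "-0.68 0.85 0 0 0.55"

```text
clock: 8.15
eef_pos: [0.5771, 0.1755, 0.196]
tool_rot: [0.681, 0.732, -0.001, -0.001]
ft_force: [-0.1, 0.6, 0.1]
grip_width: 0.0661
```

```bash
python3 - <<'E'
from h import *
o=bot.get_obs(); print(o['ft_force'],o['eef_pos'],o['joint_pos'],R.from_quat(o['tool_rot']).as_matrix().round(3))
m=snap("wrist","w3"); print(m); snap("side","s3")
E
```

```text
[-0.14950957  0.64585117  0.08891775] [0.57708357 0.17549545 0.19603706] [2.94691242e-01 4.59253194e-01 2.66952413e-01 1.38136577e+00
 1.00304956e-03 2.22853040e-01] [[-0.072  0.997 -0.003]
 [ 0.997  0.072  0.   ]
 [ 0.    -0.003 -1.   ]]
{'fovy': 59.31300716629666, 'cx': 321.24217742617645, 'cy': 243.94679412946684, 'eye': array([0.50700301, 0.17086509, 0.35379918]), 'rotation': array([-0.0940981 , -0.10168019,  0.72467131,  0.67502457])}
```

View pics/w3.png

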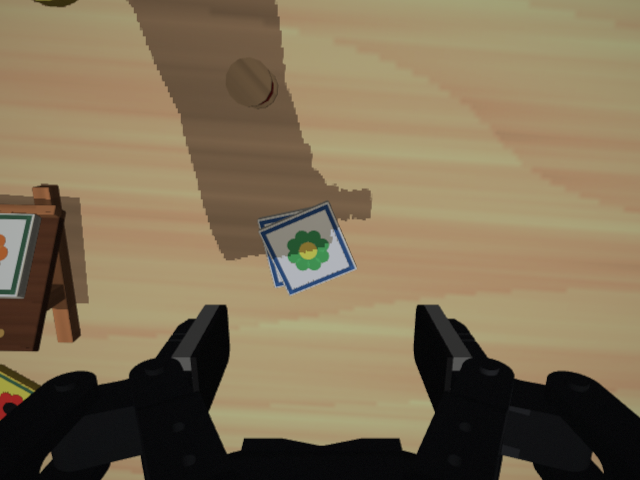

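View pics/s3.png

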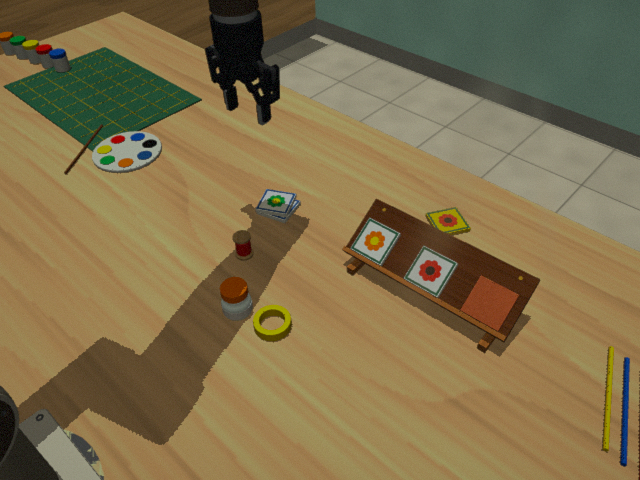

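```bash
python3 - <<'E'
from h import *
w=load("w3"); s=load("s3")
c=[(261,230),(329,202),(355,268),(290,293)]
P=np.array([atz(w,p,.018) for p in c]); print(P.round(4)); print(np.linalg.norm(P-np.roll(P,-1,0),axis=1), P.mean(0))
T=np.array([.5771,.1755,.196]); X=np.array([-.072,.997,0])
for L in [.018,-.02]:
  for sx in [-.041,.041]: print(L,sx,proj(s,[T+sx*X+[0,0,-L]]))
print(proj(s,P).round(0), atz(load("top0"),(238,241.5),.018))
E
python3 -c "
from h import *
crop('w3',220,170,400,310,4,'c4'); crop('s3',190,40,310,220,4,'c5')"
```

```text
[[0.5942 0.1278 0.018 ]
 [0.5671 0.1817 0.018 ]
 [0.6216 0.2078 0.018 ]
 [0.6481 0.1544 0.018 ]]
[0.06033423 0.06043263 0.05966023 0.06005793] [0.60772037 0.16792506 0.018     ]
0.018 -0.041 [[269.49110468 144.39262263]]
0.018 0.041 [[234.92857047 128.19554554]]
-0.02 -0.041 [[267.39213297 124.91766715]]
-0.02 0.041 [[231.94604893 109.04794592]]
[[285. 213.]
 [255. 208.]
 [267. 189.]
 [295. 194.]] [0.60606899 0.16441588 0.018     ]
```

View pics/c4.png

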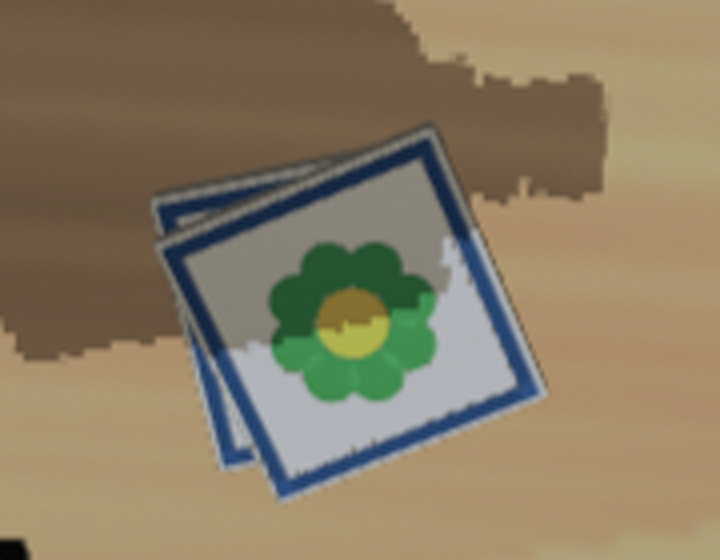

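View pics/c5.png

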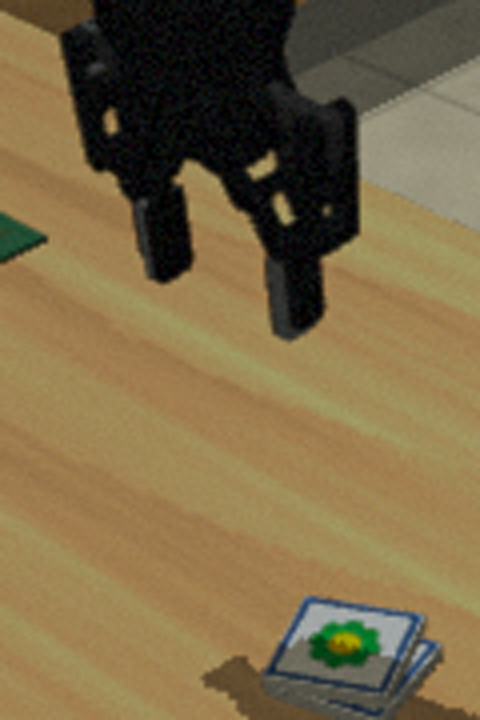

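```bash
python3 - <<'E'
from h import *
w=load("w3"); f=240/np.tan(np.radians(w['fovy']/2)); K=np.array([[f,0,w['cx']],[0,f,w['cy']],[0,0,1]])
c=np.array([(259,231.75),(328,201.75),(356.5,268.25),(290.25,295)])
h=.0315; obj=np.array([[-h,-h,0],[-h,h,0],[h,h,0],[h,-h,0]],float)
ok,r,t=cv2.solvePnP(obj,c,K,None); print(t.ravel())
Rw=R.from_quat(w['rotation']).as_matrix()@np.diag([1,-1,-1])
print("normal world",Rw@cv2.Rodrigues(r)[0][:,2]); print("tile world",Rw@t.ravel()+w['eye'])
Rt=R.from_quat([0.681,0.732,-0.001,-0.001]).as_matrix()
for half,cols in [(.0331,(228,415))]:
  for px in [(228,305),(415,305)]:
    x=(px[0]-w['cx'])/f; D=half/abs(x); pc=np.array([x*D,(px[1]-w['cy'])/f*D,D]); print("tip world",Rw@pc+w['eye'], Rt.T@(Rw@pc+w['eye']-[.5771,.1755,.196]))
E
```

```text
[-0.010873    0.00520896  0.35893142]
normal world [0.00811565 0.00857957 0.99993026]
tile world [0.61099408 0.16767169 0.01006559]
tip world [0.57108844 0.14236484 0.21582979] [-0.03261352 -0.00844076 -0.01980934]
tip world [0.56605038 0.20837303 0.21664754] [ 0.0335862  -0.00870929 -0.02061957]
```

carry_out --pt "0.4 0 0.1 0 0.55" --pt "0.8 0 0.3 0 0.55" --pt "1 0 0.7 0 0.55" --pt "1 0 1 0 0.55" --pt "1 0 1 0 0.55"

```text
clock: 8.75
eef_pos: [0.5663, 0.2746, 0.0921]
tool_rot: [0.68, 0.733, -0.005, -0.002]
ft_force: [-0.1, -0.7, -0.3]
grip_width: 0.0662
```

carry_out --pt "0 0 0.4 0 0.55" --pt "0 0 0.7 0 0.55" --pt "0 0 0.85 0 0.55" --pt "0 0 0.9 0 0.55" --pt "0 0 0.95 0 0.55" --pt "0 0 0.95 0 0.55" --pt "0 0 0.95 0 0.55"

```text
clock: 9.45
eef_pos: [0.5727, 0.2747, 0.0037]
tool_rot: [0.682, 0.732, 0.001, 0.0]
ft_force: [0.1, 0.1, 0.0]
grip_width: 0.066
```

```bash
python3 - <<'E'
from h import *
o=bot.get_obs(); print(o['ft_force'],o['eef_pos'])
snap("side","s4"); crop("s4",130,60,330,210,4,"c6")
E
```

```text
[0.08984542 0.07382304 0.01348675] [0.5727139  0.27470742 0.00372218]
```

View pics/c6.png

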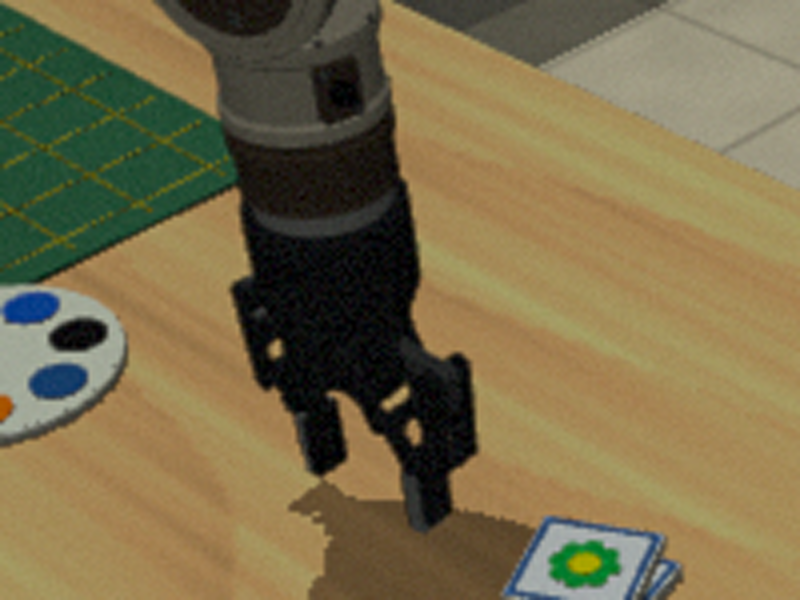

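carry_out --pt "0 0 0.08 0 0.55" --pt "0 0 0.15 0 0.55" --pt "0 0 0.16 0 0.55" --pt "0 0 0.16 0 0.55"

```text
clock: 9.9
eef_pos: [0.571, 0.2739, -0.0149]
tool_rot: [0.682, 0.732, -0.001, -0.0]
ft_force: [0.4, 0.3, -0.8]
grip_width: 0.0665
```

carry_out --pt "0 0 0.01 0 0.55" --pt "0 0 0.015 0 0.55" --pt "0 0 0.015 0 0.55"

```text
clock: 10.2
eef_pos: [0.5717, 0.2742, -0.0155]
tool_rot: [0.682, 0.732, 0.0, 0.0]
ft_force: [-0.3, 0.7, 1.0]
grip_width: 0.0662
```

carry_out --pt "0 0 0.01 0 0.55" --pt "0 0 0.015 0 0.55" --pt "0 0 0.015 0 0.55"

```text
clock: 10.5
eef_pos: [0.5716, 0.2742, -0.0171]
tool_rot: [0.682, 0.732, -0.0, -0.0]
ft_force: [-0.0, -0.0, 0.6]
grip_width: 0.0662
```

carry_out --pt "0 0 0.01 0 0.55" --pt "0 0 0.015 0 0.55" --pt "0 0 0.015 0 0.55"

```text
clock: 10.8
eef_pos: [0.5716, 0.2742, -0.0186]
tool_rot: [0.682, 0.732, -0.0, -0.0]
ft_force: [-0.2, -0.6, 0.6]
grip_width: 0.066
```

carry_out --pt "0 0 0.01 0 0.55" --pt "0 0 0.01 0 0.55"

```text
clock: 11.0
eef_pos: [0.5716, 0.2741, -0.0197]
tool_rot: [0.682, 0.732, -0.0, -0.0]
ft_force: [0.2, -0.6, -1.1]
grip_width: 0.0662
```

carry_out --pt "0 0 0.01 0 0.55" --pt "0 0 0.01 0 0.55"

```text
clock: 11.2
eef_pos: [0.5716, 0.2741, -0.0207]
tool_rot: [0.682, 0.732, -0.0, -0.0]
ft_force: [0.3, 0.4, -0.2]
grip_width: 0.0661
```

carry_out --pt "0 0 0.01 0 0.55" --pt "0 0 0.01 0 0.55"

```text
clock: 11.4
eef_pos: [0.5718, 0.2742, -0.0215]
tool_rot: [0.682, 0.732, 0.0, 0.0]
ft_force: [-0.0, -0.5, 0.7]
grip_width: 0.0661
```

```bash
python3 - <<'E'
from h import *
o=bot.get_obs(); print(o['ft_force'],o['eef_pos'])
snap("side","s5"); crop("s5",180,120,330,220,5,"c7")
E
```

```text
[-0.00942026 -0.4743953   0.67792729] [ 0.57176787  0.27422563 -0.02145703]
```

View pics/c7.png

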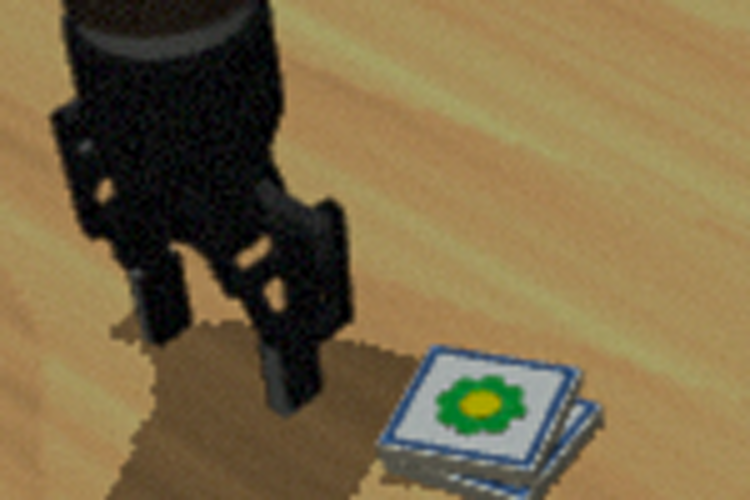

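carry_out --pt "0 0 0.01 0 0.55" --pt "0 0 0.01 0 0.55"

```text
clock: 11.65
eef_pos: [0.5717, 0.2742, -0.0215]
tool_rot: [0.682, 0.732, 0.0, 0.0]
ft_force: [-2.3, -1.6, 5.4]
grip_width: 0.0664
```

carry_out --pt "0 0 0.01 0 0.55" --pt "0 0 0.01 0 0.55"

```text
clock: 11.85
eef_pos: [0.5717, 0.2742, -0.0216]
tool_rot: [0.682, 0.732, 0.0, 0.0]
ft_force: [-4.5, -1.9, 11.0]
grip_width: 0.0662
```

carry_out --pt "0 0 -0.5 0 0.55" --pt "-0.3 0 -0.95 0 0.55" --pt "-0.7 0 -1 0 0.55" --pt "-1 0 -1 0 0.55"

```text
clock: 12.25
eef_pos: [0.5809, 0.1735, 0.0798]
tool_rot: [0.682, 0.732, 0.002, 0.002]
ft_force: [0.6, -0.3, -0.1]
grip_width: 0.0662
```

carry_out --pt "-0.4 0 -0.3 0 0.55" --pt "-0.8 0 -0.6 0 0.55" --pt "-1 0 -0.95 0 0.55" --pt "-1 0 -0.95 0 0.55"

```text
clock: 12.65
eef_pos: [0.5894, 0.0719, 0.1774]
tool_rot: [0.683, 0.73, 0.004, 0.004]
ft_force: [0.2, -0.0, 0.4]
grip_width: 0.0661
```

carry_out --pt "-0.5 -0.07 0 0 0.55" --pt "-1 -0.15 0 0 0.55"

```text
clock: 12.85
eef_pos: [0.5782, -0.0246, 0.1712]
tool_rot: [0.68, 0.733, 0.0, 0.0]
ft_force: [0.6, -0.6, -0.1]
grip_width: 0.0661
```

carry_out --pt "-0.5 0 0 0 0.55" --pt "-1 0 0 0 0.55" --pt "-1 0 0 0 0.55" --pt "-1 0 0 0 0.55"

```text
clock: 13.25
eef_pos: [0.5847, -0.1256, 0.1705]
tool_rot: [0.682, 0.731, -0.0, -0.001]
ft_force: [0.1, -0.3, 0.0]
grip_width: 0.066
```

```bash
python3 - <<'E'
from h import *
o=bot.get_obs(); print(o['ft_force'],o['eef_pos'],R.from_quat(o['tool_rot']).as_matrix().round(3))
snap("wrist","w5"); crop("w5",90,120,560,330,1.7,"c8")
E
```

```text
[ 0.08892094 -0.26886947  0.02195606] [ 0.58474907 -0.1255599   0.17054594] [[-0.069  0.998 -0.001]
 [ 0.998  0.069  0.001]
 [ 0.001 -0.001 -1.   ]]
```

View pics/w5.png

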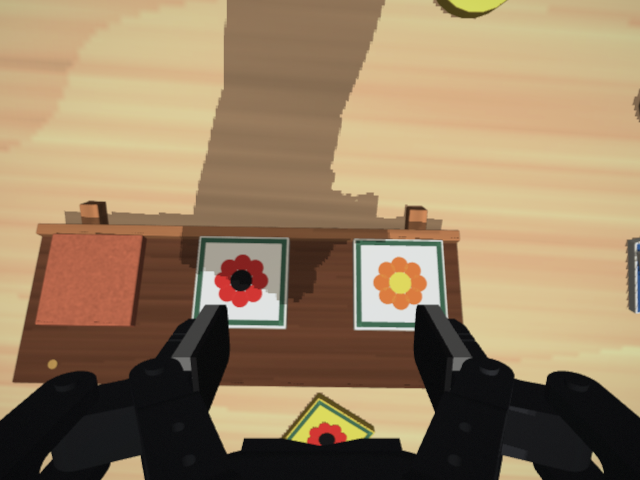

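View pics/c8.png

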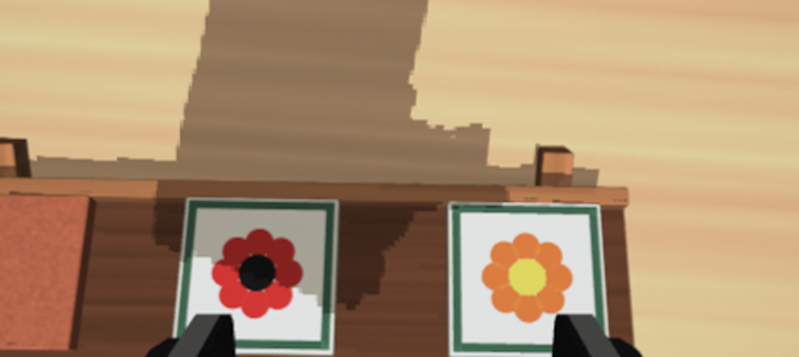

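```bash
python3 - <<'E'
from h import *
w=load("w5"); s=load("side0"); t=load("top0"); f=240/np.tan(np.radians(w['fovy']/2)); K=np.array([[f,0,w['cx']],[0,f,w['cy']],[0,0,1]])
Rw=R.from_quat(w['rotation']).as_matrix()@np.diag([1,-1,-1])
h=.0315; obj=np.array([[-h,h,0],[-h,-h,0],[h,-h,0],[h,h,0]],float) # low/right..., x up slope,y
C={'orange':[(442.9,240),(354.1,239.4),(354,328.8),(446.5,329)],'red':[(288.8,238.2),(200,236.5),(191.8,327),(286.5,328.2)]}
o=bot.get_obs(); T=o['eef_pos'];Rt=R.from_quat(o['tool_rot']).as_matrix()
for k,c in C.items():
    ok,r,tt=cv2.solvePnP(obj,np.array(c),K,None); M=Rw@cv2.Rodrigues(r)[0]; p=Rw@tt.ravel()+w['eye']
    print(k,"pnp centre top",p.round(4),"x axis",M[:,0].round(3),"y",M[:,1].round(3),"slope",np.degrees(np.arcsin(M[2,0])), "tool",(Rt.T@(p-T)).round(4), "tool-y ang",np.degrees(np.arctan2(*(Rt.T@M[:,1])[[1,0]])))
for k,a,b,c in [('orange',(400,282),(375,241),(353,234.5)),('red',(241,280),(430.5,271),(407,231))]:
    x,r=tri([(w,a),(s,b),(t,c)]); print(k,x.round(4),np.round(r,4),"tool",(Rt.T@(x-T)).round(4)); x,r=tri([(w,a),(s,b)]); print(x.round(4),np.round(r,4)); x,r=tri([(w,a),(t,c)]); print(x.round(4),np.round(r,4))
# ledge-height pts
E
```

```text
orange pnp centre top [ 0.619  -0.0676  0.0509] x axis [0.891 0.048 0.451] y [-0.079  0.996  0.051] slope 26.81229137278762 tool [0.054  0.0382 0.1199] tool-y ang -0.5084760572426086
red pnp centre top [ 0.6229 -0.1771  0.0555] x axis [0.851 0.049 0.522] y [-0.041  0.999 -0.027] slope 31.479929227806135 tool [-0.0555  0.0344  0.1151] tool-y ang 1.7145257663062912
orange [ 0.6135 -0.0706  0.0608] [0.0013 0.0009 0.0008] tool [0.0515 0.0325 0.11  ]
[ 0.616 -0.069  0.057] [0.0006 0.0006]
[ 0.6122 -0.0705  0.066 ] [0.0001 0.0001]
red [ 0.6196 -0.1783  0.0594] [0.0014 0.0007 0.0012] tool [-0.0563  0.031   0.1112]
[ 0.6217 -0.1777  0.0568] [0.0002 0.0002]
[ 0.6177 -0.1769  0.0663] [0.0009 0.0009]
```

carry_out --pt "0.3 0.2 0.1 0.009 0.78" --pt "0.53 0.315 0.3 0.009 0.78" --pt "0.53 0.315 0.7 0.009 0.78" --pt "0.53 0.315 0.9 0.009 0.78" --pt "0.53 0.315 0.9 0.009 0.78" --pt "0.53 0.315 0.9 0.009 0.78"

```text
clock: 13.9
eef_pos: [0.6128, -0.0679, 0.0816]
tool_rot: [0.686, 0.728, -0.0, -0.0]
ft_force: [-0.1, 0.0, 0.1]
grip_width: 0.0762
```

```bash
python3 - <<'E'
from h import *
o=bot.get_obs(); print(o['ft_force'],o['eef_pos'],o['grip_width'],R.from_quat(o['tool_rot']).as_matrix().round(3))
snap("wrist","w6"); snap("side","s6"); crop("s6",310,150,470,290,5,"c9")
E
```

```text
[-0.06192482  0.04269328  0.13225564] [ 0.61281026 -0.06794823  0.08164565] 0.07620086325966578 [[-0.059  0.998 -0.001]
 [ 0.998  0.059  0.   ]
 [ 0.    -0.001 -1.   ]]
```

View pics/w6.png

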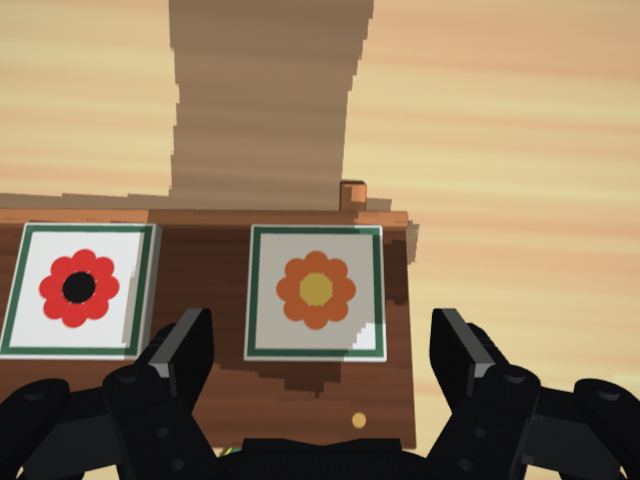

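View pics/c9.png

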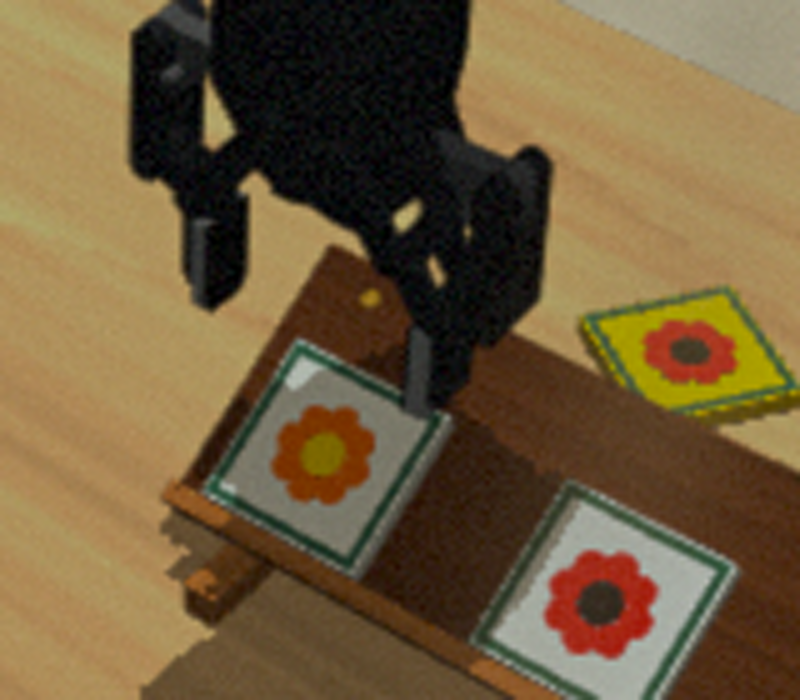

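```bash
python3 - <<'E'
from h import *
w=load("w6"); f=240/np.tan(np.radians(w['fovy']/2)); K=np.array([[f,0,w['cx']],[0,f,w['cy']],[0,0,1]])
Rw=R.from_quat(w['rotation']).as_matrix()@np.diag([1,-1,-1])
h=.0315; obj=np.array([[-h,h,0],[-h,-h,0],[h,-h,0],[h,h,0]],float)
o=bot.get_obs(); T=o['eef_pos'];Rt=R.from_quat(o['tool_rot']).as_matrix()
c=[(383.5,226),(250.5,225.5),(244,360.5),(387,361.5)]
ok,r,tt=cv2.solvePnP(obj,np.array(c),K,None); M=Rw@cv2.Rodrigues(r)[0]; p=Rw@tt.ravel()+w['eye']
print(p.round(4),np.degrees(np.arcsin(M[2,0])),"tool",(Rt.T@(p-T)).round(4),"ang",np.degrees(np.arctan2(*(Rt.T@M[:,1])[[1,0]])))
# pads: (213,310),(431,310) half width .0381
for px in [(213.5,310),(430.5,310)]:
    x=(px[0]-w['cx'])/f; D=.0381/abs(x); pc=np.array([x*D,(px[1]-w['cy'])/f*D,D]); print("tip tool",Rt.T@(Rw@pc+w['eye']-T))
crop("w6",150,280,300,440,4,"c10")
E
```

```text
[ 0.6165 -0.0695  0.0587] 31.577735070156837 tool [-0.0007  0.0022  0.0248] ang 0.1147124942240399
tip tool [-0.03652918 -0.00820844 -0.01903832]
tip tool [ 0.03966782 -0.00911987 -0.02104006]
```

View pics/c10.png

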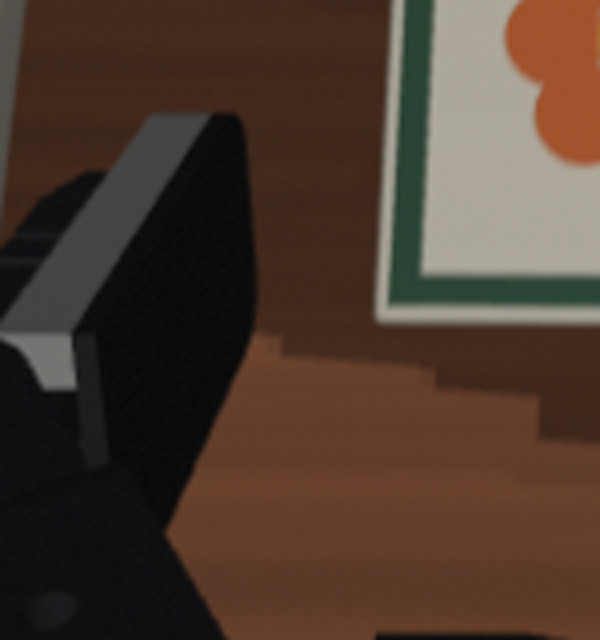

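carry_out --pt "-0.007 0.01 0.25 0 0.78" --pt "-0.007 0.01 0.36 0 0.78" --pt "-0.007 0.01 0.4 0 0.7" --pt "-0.007 0.01 0.43 0 0.6" --pt "-0.007 0.01 0.43 0 0.6" --pt "-0.007 0.01 0.43 0 0.6"

```text
clock: 14.6
eef_pos: [0.6145, -0.0704, 0.0393]
tool_rot: [0.687, 0.727, 0.0, 0.001]
ft_force: [0.6, 1.1, 0.2]
grip_width: 0.0679
```

carry_out --pt "0 0 0.01 0 0.6" --pt "0 0 0.015 0 0.6" --pt "0 0 0.015 0 0.6"

```text
clock: 14.9
eef_pos: [0.614, -0.0703, 0.0371]
tool_rot: [0.687, 0.727, 0.0, 0.0]
ft_force: [0.3, -0.1, -0.4]
grip_width: 0.0684
```

carry_out --pt "0 0 0.01 0 0.6" --pt "0 0 0.015 0 0.6" --pt "0 0 0.015 0 0.6"

```text
clock: 15.2
eef_pos: [0.6138, -0.0702, 0.0354]
tool_rot: [0.687, 0.727, -0.0, -0.0]
ft_force: [-0.0, 0.5, 0.0]
grip_width: 0.0684
```

```bash
python3 - <<'E'
from h import *
o=bot.get_obs(); print(o['ft_force'],o['eef_pos'],o['grip_width'])
snap("wrist","w7"); snap("side","s7"); crop("s7",310,170,470,290,5,"c11")
E
```

```text
[-0.03179223  0.54260007  0.00830783] [ 0.61381521 -0.07024566  0.03535032] 0.06844812772356994
```

View pics/w7.png

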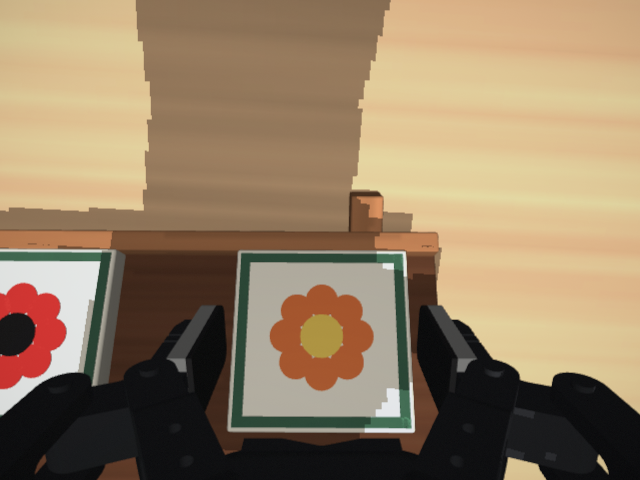

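View pics/c11.png

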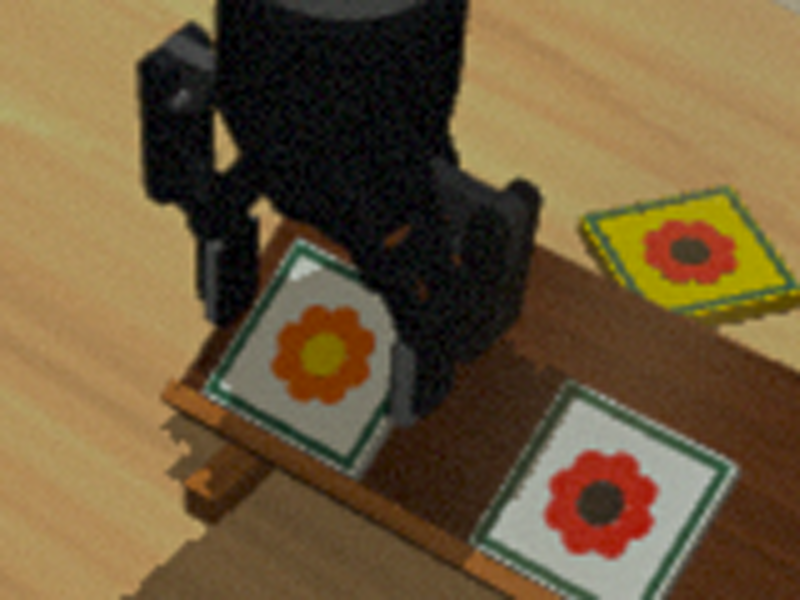

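carry_out --pt "0 0 0.01 0 0.6" --pt "0 0 0.01 0 0.6"

```text
clock: 15.5
eef_pos: [0.6138, -0.0703, 0.0344]
tool_rot: [0.687, 0.727, -0.0, -0.0]
ft_force: [0.6, 0.6, 0.6]
grip_width: 0.0682
```

carry_out --pt "0 0 0.01 0 0.6" --pt "0 0 0.01 0 0.6"

```text
clock: 15.7
eef_pos: [0.6138, -0.0703, 0.0333]
tool_rot: [0.687, 0.727, -0.0, -0.0]
ft_force: [0.1, -0.1, 1.0]
grip_width: 0.0682
```

carry_out --pt "0 0 0.01 0 0.6" --pt "0 0 0.01 0 0.6"

```text
clock: 15.9
eef_pos: [0.6138, -0.0703, 0.0323]
tool_rot: [0.687, 0.727, -0.0, -0.0]
ft_force: [0.3, -0.4, -0.0]
grip_width: 0.0685
```

carry_out --pt "0 0 0 0 0.4" --pt "0 0 0 0 0.2" --pt "0 0 0 0 0" --pt "0 0 0 0 -0.2" --pt "0 0 0 0 -0.2" --pt "0 0 0 0 -0.2"

```text
clock: 16.5
eef_pos: [0.6139, -0.0703, 0.0331]
tool_rot: [0.687, 0.727, 0.0, 0.0]
ft_force: [-1.8, -0.1, 5.4]
grip_width: 0.0608
```

carry_out --pt "0 0 -0.03 0 -0.2" --pt "0 0 -0.08 0 -0.2" --pt "0 0 -0.15 0 -0.2" --pt "0 0 -0.3 0 -0.2" --pt "0 0 -0.3 0 -0.2"

```text
clock: 17.0
eef_pos: [0.6159, -0.0705, 0.0649]
tool_rot: [0.687, 0.727, 0.001, 0.002]
ft_force: [1.0, -0.2, -0.6]
grip_width: 0.0608
```

```bash
python3 - <<'E'
from h import *
o=bot.get_obs(); print(o['ft_force'],o['eef_pos'],o['grip_width'])
snap("wrist","w8"); snap("side","s8"); crop("s8",310,130,470,290,4,"c12")
E
```

```text
[ 1.0306123  -0.22694037 -0.59612242] [ 0.61587268 -0.07049174  0.06488329] 0.06078615099836698
```

View pics/w8.png

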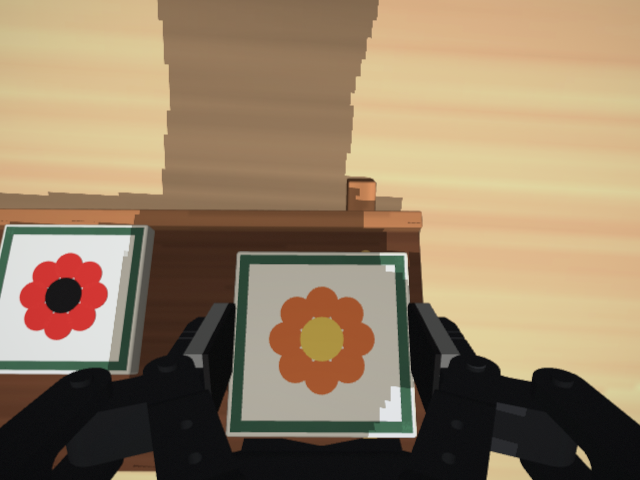

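View pics/c12.png

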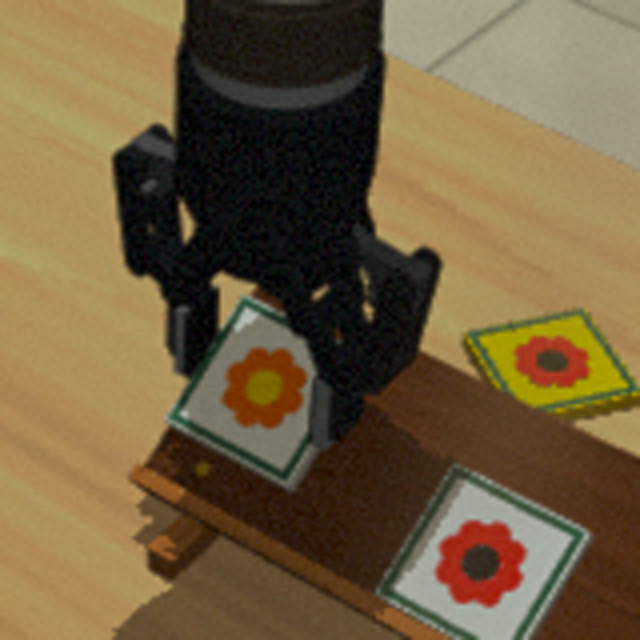

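carry_out --pt "0 0 -0.3 0 -0.2" --pt "0.3 0 -0.4 0 -0.2" --pt "0.6 0 -0.4 0 -0.2" --pt "0.9 0 -0.4 0 -0.2" --pt "1 0 -0.4 0 -0.2" --pt "1 0 -0.4 0 -0.2"

```text
clock: 17.7
eef_pos: [0.6076, 0.0309, 0.1017]
tool_rot: [0.686, 0.728, -0.001, -0.0]
ft_force: [0.0, -0.8, 0.4]
grip_width: 0.0606
```

carry_out --pt "0.15 0 0.2 0 -0.2" --pt "0.15 0 0.5 0 -0.2" --pt "0.15 0 0.75 0 -0.2" --pt "0.15 0 0.9 0 -0.2" --pt "0.15 0 0.96 0 -0.2" --pt "0.15 0 0.96 0 -0.2"

```text
clock: 18.3
eef_pos: [0.6065, 0.0433, 0.0053]
tool_rot: [0.687, 0.726, -0.001, -0.001]
ft_force: [0.0, 0.2, -0.4]
grip_width: 0.0607
```

```bash
python3 - <<'E'
from h import *
o=bot.get_obs(); print(o['ft_force'],o['eef_pos'],o['grip_width'])
snap("side","s9"); crop("s9",250,130,410,270,5,"c13")
E
```

```text
[ 0.04242133  0.24669901 -0.44326846] [0.60654699 0.04326173 0.00527661] 0.06072580780098833
```

View pics/c13.png

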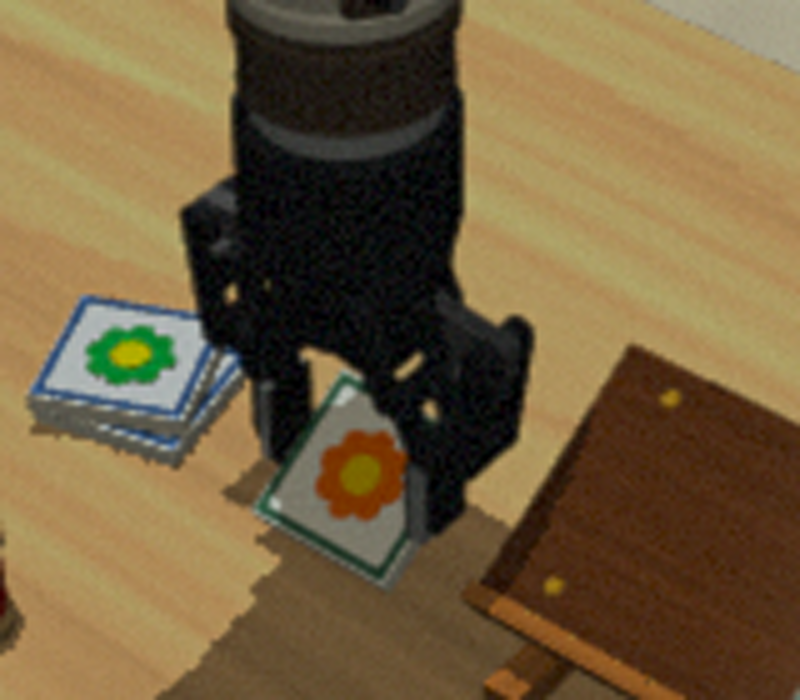

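carry_out --pt "0 0 0.03 0 -0.2" --pt "0 0 0.06 0 -0.2" --pt "0 0.005 0.08 0 -0.2" --pt "0 0.01 0.1 0 -0.2" --pt "0 0.015 0.12 0 -0.2" --pt "0 0.015 0.12 0 -0.2"

```text
clock: 18.95
eef_pos: [0.6096, 0.0447, -0.0036]
tool_rot: [0.687, 0.727, 0.001, 0.001]
ft_force: [-2.5, -1.0, 9.7]
grip_width: 0.0606
```

carry_out --pt "0 0.01 0.02 0 -0.2" --pt "0 0.015 0.04 0 -0.2" --pt "0 0.015 0.04 0 -0.2"

```text
clock: 19.25
eef_pos: [0.6124, 0.0448, -0.006]
tool_rot: [0.687, 0.727, 0.002, 0.002]
ft_force: [-2.1, -0.4, 14.7]
grip_width: 0.0604
```

```bash
python3 - <<'E'
from h import *
o=bot.get_obs(); print(o['ft_force'],o['eef_pos'],o['grip_width'])
snap("side","s10"); crop("s10",250,130,410,270,5,"c14")
E
```

```text
[-2.11009748 -0.37799953 14.71891439] [ 0.61240537  0.04479552 -0.00603832] 0.0603814988792999
```

View pics/c14.png

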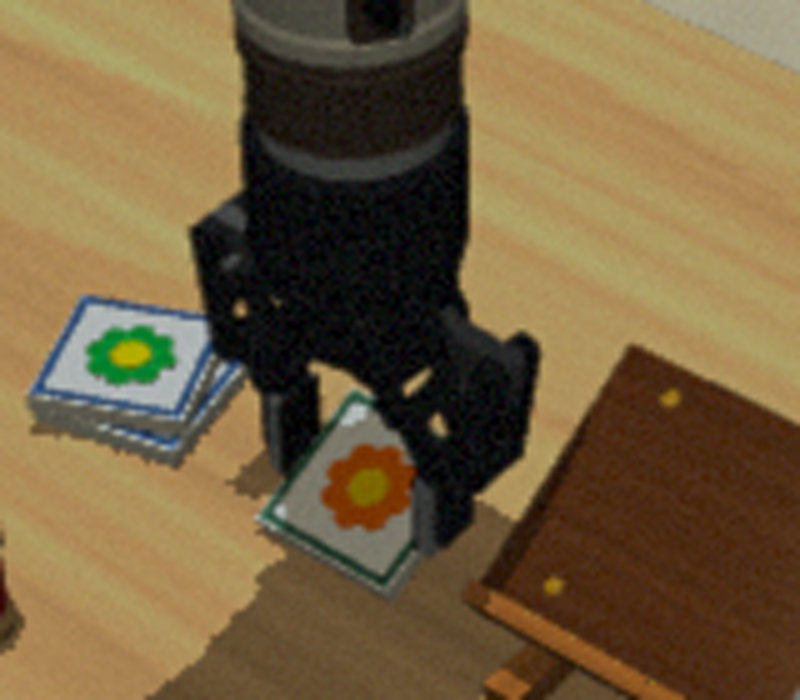

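carry_out --pt "0 0.003 0.02 0 -0.2" --pt "0 0.006 0.04 0 -0.2" --pt "0 0.009 0.06 0 -0.2" --pt "0 0.01 0.08 0 -0.2" --pt "0 0.01 0.08 0 -0.2"

```text
clock: 19.8
eef_pos: [0.6176, 0.0451, -0.0116]
tool_rot: [0.687, 0.727, 0.005, 0.005]
ft_force: [0.8, -0.9, 18.6]
grip_width: 0.0605
```

carry_out --pt "0 0 0.02 0 -0.2" --pt "0 0 0.04 0 -0.2" --pt "0 0 0.05 0 -0.2" --pt "0 0 0.05 0 -0.2"

```text
clock: 20.2
eef_pos: [0.62, 0.0453, -0.0152]
tool_rot: [0.687, 0.727, 0.007, 0.006]
ft_force: [3.7, -0.2, 21.6]
grip_width: 0.0607
```

```bash
python3 - <<'E'
from h import *
o=bot.get_obs(); print(o['ft_force'],o['eef_pos'],o['grip_width'])
snap("side","s11"); crop("s11",250,130,410,270,5,"c15")
E
```

```text
[ 3.71657806 -0.22167998 21.63225253] [ 0.61997416  0.04532507 -0.015216  ] 0.060663371730766566
```

View pics/c15.png

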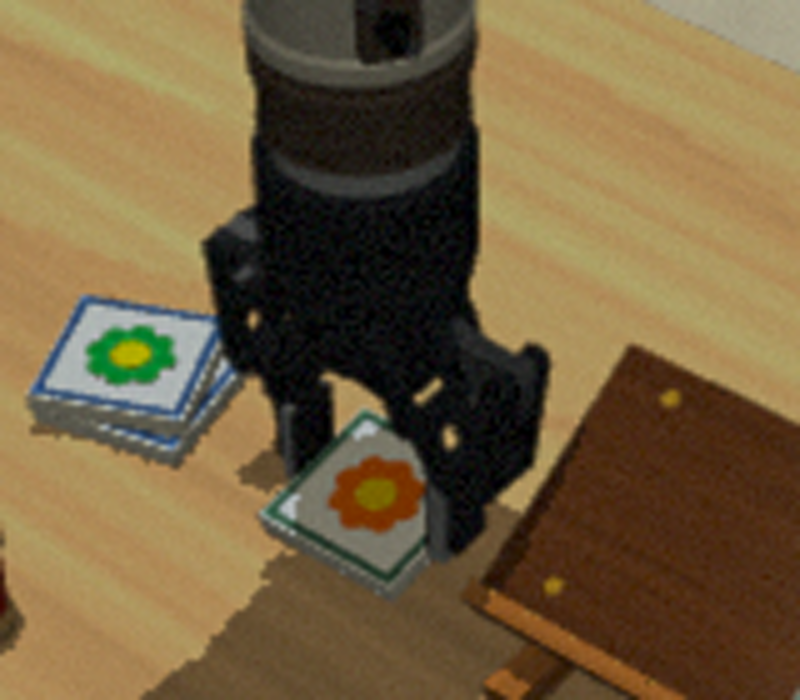

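carry_out --pt "0 0 0.02 0 -0.2" --pt "0 0 0.04 0 -0.2" --pt "0 0 0.04 0 -0.2"

```text
clock: 20.55
eef_pos: [0.6219, 0.0454, -0.0187]
tool_rot: [0.687, 0.727, 0.008, 0.007]
ft_force: [6.9, -1.0, 19.3]
grip_width: 0.0605
```

carry_out --pt "0 0 0.015 0 -0.2" --pt "0 0 0.03 0 -0.2" --pt "0 0 0.03 0 -0.2"

```text
clock: 20.85
eef_pos: [0.6223, 0.0454, -0.0199]
tool_rot: [0.687, 0.727, 0.008, 0.008]
ft_force: [3.8, -0.0, 28.3]
grip_width: 0.0609
```

```bash
python3 - <<'E'
from h import *
o=bot.get_obs(); print(o['ft_force'],o['eef_pos'],o['grip_width'])
snap("side","s12"); crop("s12",250,130,410,270,5,"c16"); snap("wrist","w12")
E
```

```text
[ 3.76533688 -0.04679254 28.32064489] [ 0.62233197  0.0454028  -0.01994534] 0.0608546889172066
```

View pics/c16.png

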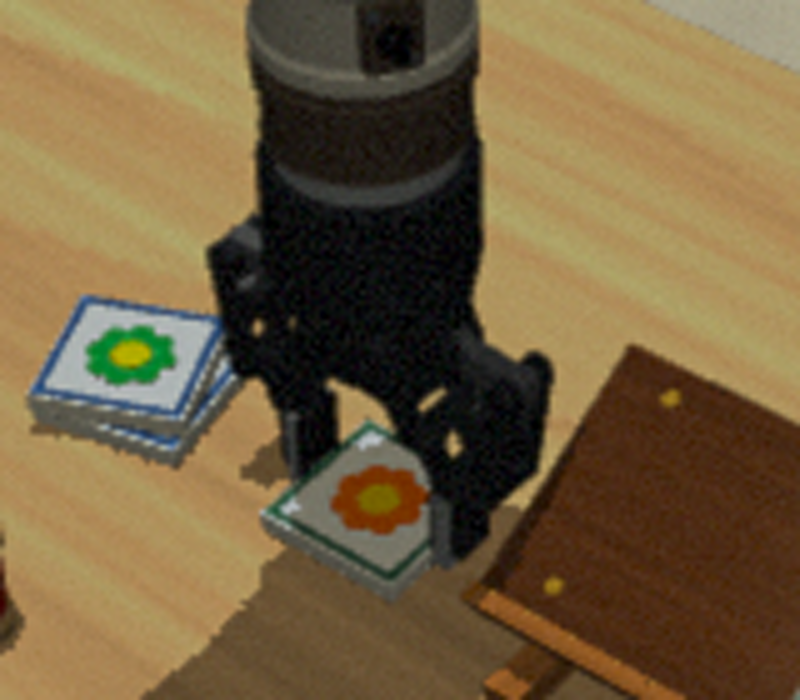

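View pics/w12.png

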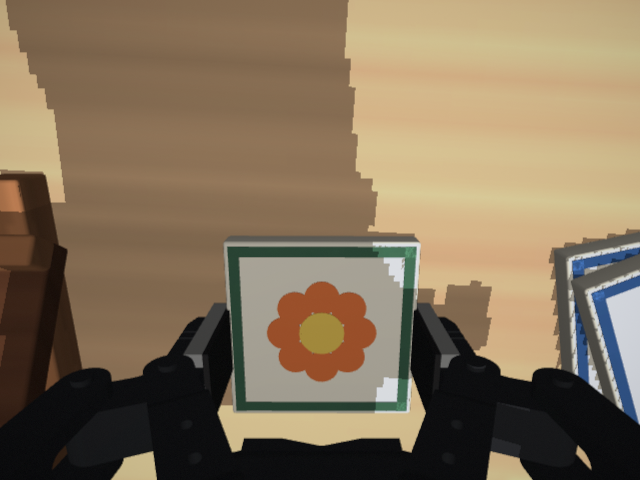

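```bash
python3 - <<'E'
from h import *
w=load("w3"); 
c=np.array([(259,231.75),(328,201.75),(356.5,268.25),(290.25,295)])
for z in [.018,.014]:
    P=np.array([atz(w,p,z) for p in c]); print(P.mean(0).round(4),np.linalg.norm(P-np.roll(P,-1,0),axis=1).round(4))
    for i in range(4):
        d=P[(i+1)%4]-P[i]; print(np.degrees(np.arctan2(d[1],d[0])).round(2),end=' ')
    print()
# blue: visible corners in c4 crop: (153,200),(224,468); left edge & top edge
b=np.array([(153,200),(224,468),(330,158)])/4+[220,170]
B=np.array([atz(w,p,.009) for p in b]); print(B.round(4)); 
for a,e in [(0,1),(0,2)]:
    d=B[e]-B[a]; print(np.linalg.norm(d).round(4),np.degrees(np.arctan2(d[1],d[0])).round(2))
o=bot.get_obs(); print(np.degrees(np.arctan2(*R.from_quat(o['tool_rot']).as_matrix()[[1,0],0])))
# tile in hand from w12
w=load("w12"); T=o['eef_pos'];Rt=R.from_quat(o['tool_rot']).as_matrix()
c=[(226,242),(418.5,242),(411,411.5),(233.5,411.5)]
P=np.array([atz(w,p,.009) for p in c]); print(P.round(4),P.mean(0).round(4),np.linalg.norm(P-np.roll(P,-1,0),axis=1).round(4),"tool",((P.mean(0)-T)@Rt).round(4))
E
```

```text
[0.6086 0.1677 0.018 ] [0.0618 0.0616 0.0613 0.0611]
117.83 27.25 -62.62 -152.26 
[0.6098 0.1677 0.014 ] [0.0626 0.0624 0.062  0.0619]
117.83 27.25 -62.62 -152.26 
[[0.5881 0.1241 0.009 ]
 [0.6471 0.1414 0.009 ]
 [0.5765 0.1605 0.009 ]]
0.0615 16.36
0.0382 107.58
93.27289992032233
[[0.5889 0.0139 0.009 ]
 [0.5855 0.0745 0.009 ]
 [0.6493 0.0798 0.009 ]
 [0.6529 0.0159 0.009 ]] [0.6192 0.046  0.009 ] [0.0607 0.064  0.064  0.064 ] tool [ 0.0008 -0.0025 -0.029 ]
```

carry_out --pt "0 0 -0.08 0 -0.2" --pt "0 0 -0.16 0 -0.2" --pt "0 0 -0.4 0 -0.2" --pt "0 0 -0.8 -0.09 -0.2" --pt "0.2 0 -0.85 -0.18 -0.2" --pt "0.4 0 -0.85 -0.271 -0.2" --pt "0.4 0 -0.85 -0.271 -0.2" --pt "0.4 0 -0.85 -0.271 -0.2"

```text
clock: 21.75
eef_pos: [0.6079, 0.0848, 0.0544]
tool_rot: [0.518, 0.855, -0.001, -0.001]
ft_force: [-0.0, -0.7, -0.8]
grip_width: 0.0606
```

```bash
python3 - <<'E'
from h import *
o=bot.get_obs(); print(o['ft_force'],o['eef_pos'],o['grip_width'],R.from_quat(o['tool_rot']).as_matrix().round(4))
snap("wrist","w13"); crop("w13",200,180,640,480,1.8,"c18");snap("side","s13"); crop("s13",230,100,390,240,5,"c17")
E
```

```text
[-0.00282097 -0.70274039 -0.8211582 ] [0.60785998 0.08480591 0.05441298] 0.060597989088814065 [[-4.636e-01  8.860e-01 -2.700e-03]
 [ 8.860e-01  4.636e-01 -9.000e-04]
 [ 5.000e-04 -2.800e-03 -1.000e+00]]
```

View pics/c18.png

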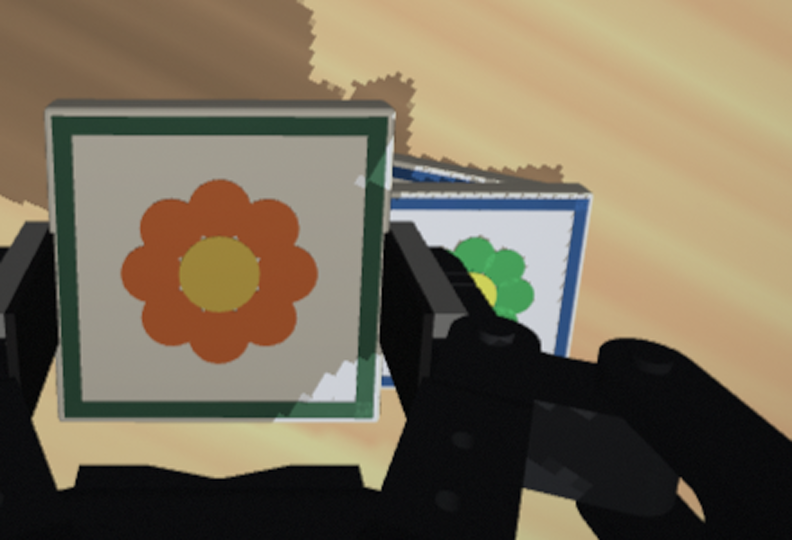

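View pics/c17.png

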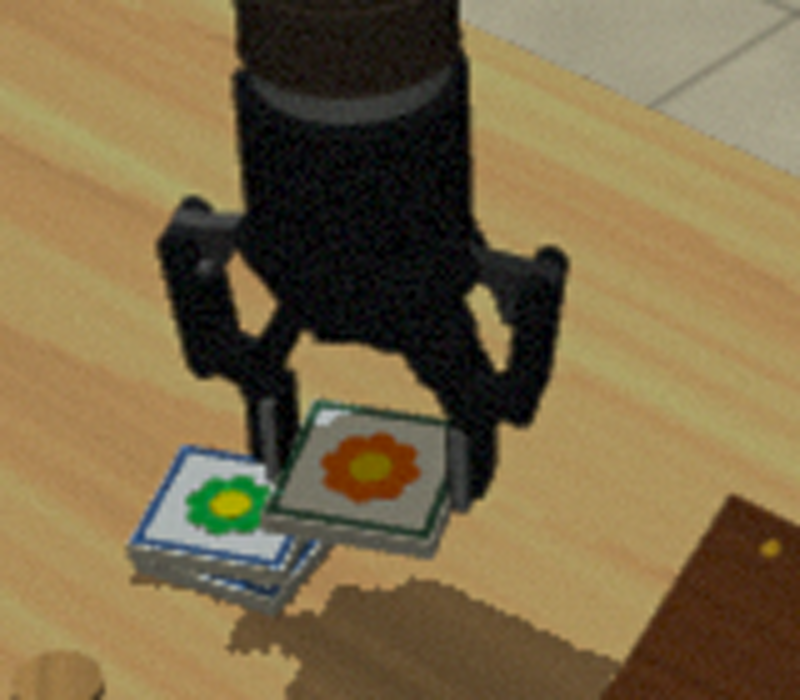

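```bash
python3 - <<'E'
from h import *
w=load("w13"); o=bot.get_obs(); T=o['eef_pos'];Rt=R.from_quat(o['tool_rot']).as_matrix()
f=240/np.tan(np.radians(w['fovy']/2)); K=np.array([[f,0,w['cx']],[0,f,w['cy']],[0,0,1]])
Rw=R.from_quat(w['rotation']).as_matrix()@np.diag([1,-1,-1])
h=.0315; obj=np.array([[-h,-h,0],[h,-h,0],[h,h,0],[-h,h,0]],float)
c=[(225,240),(418.9,241.1),(410,413.9),(234.4,413.9)]
ok,r,tt=cv2.solvePnP(obj,np.array(c),K,None); M=Rt.T@Rw@cv2.Rodrigues(r)[0]; p=Rw@tt.ravel()+w['eye']
print("held tile top centre tool",((p-T)@Rt).round(4),M.round(3),p)
g=atz(w,(528.3,286.7),.018); print(g,((g-T)@Rt).round(4))
gc=(g-T)@Rt-[.0315,-.0315,0]; print("green centre tool",gc, T+Rt@gc)
gb=atz(w,(200+383/1.8,180+386/1.8),.018); print("bottom edge tool y",((gb-T)@Rt).round(4))
E
```

```text
held tile top centre tool [ 0.0016 -0.002  -0.0276] [[ 1.     0.     0.004]
 [-0.     0.998  0.07 ]
 [-0.004 -0.07   0.998]] [0.60576557 0.08462783 0.08212799]
[0.56684547 0.17939473 0.018     ] [0.1036 0.0075 0.0365]
green centre tool [0.07214028 0.03902613 0.03651527] [0.6093462  0.16604629 0.01791334]
bottom edge tool y [0.0503 0.0691 0.0363]
```

carry_out --pt "0.3 0.17 0 0 -0.2" --pt "0.6 0.34 0 0 -0.2" --pt "0.708 0.403 0.1 0 -0.2" --pt "0.708 0.403 0.3 0 -0.2" --pt "0.708 0.403 0.45 0 -0.2" --pt "0.708 0.403 0.48 0 -0.2" --pt "0.708 0.403 0.48 0 -0.2"

```text
clock: 22.55
eef_pos: [0.611, 0.1649, 0.0061]
tool_rot: [0.518, 0.855, -0.001, -0.001]
ft_force: [-0.0, -0.7, -1.8]
grip_width: 0.0609
```

carry_out --pt "0 0 0.02 0 -0.2" --pt "0 0 0.04 0 -0.2" --pt "0 0 0.04 0 -0.2"

```text
clock: 22.85
eef_pos: [0.6123, 0.166, 0.0039]
tool_rot: [0.518, 0.855, 0.0, 0.0]
ft_force: [-0.8, -0.4, -1.5]
grip_width: 0.0607
```

```bash
python3 - <<'E'
from h import *
o=bot.get_obs(); print(o['ft_force'],o['eef_pos'],o['grip_width'],R.from_quat(o['tool_rot']).as_matrix().round(4))
snap("wrist","w14"); crop("w14",180,180,460,450,2.2,"c19");snap("side","s14"); crop("s14",210,120,340,230,6,"c20")
E
```

```text
[-0.75015901 -0.43050058 -1.53796984] [0.6123068  0.16597435 0.00394888] 0.06074520972393069 [[-4.638e-01  8.860e-01  9.000e-04]
 [ 8.860e-01  4.638e-01  2.000e-04]
 [-2.000e-04  8.000e-04 -1.000e+00]]
```

View pics/c19.png

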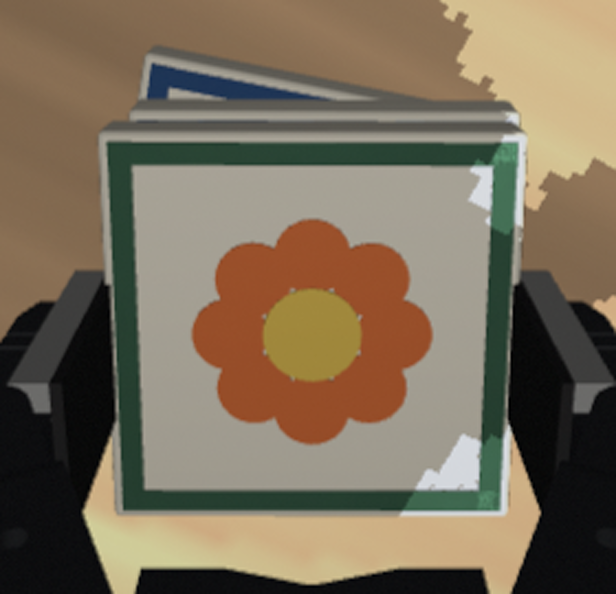

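View pics/c20.png

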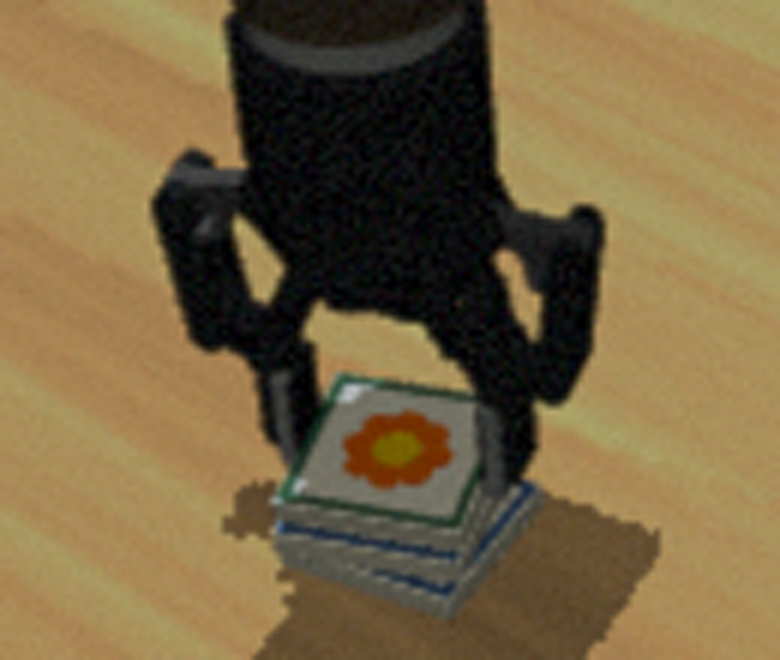

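carry_out --pt "0.012 0 0.01 0 -0.2" --pt "0.02 0 0.02 0 -0.2" --pt "0.02 0 0.03 0 -0.2" --pt "0.02 0 0.03 0 -0.2"

```text
clock: 23.35
eef_pos: [0.6107, 0.1679, 0.0003]
tool_rot: [0.518, 0.856, -0.0, -0.0]
ft_force: [0.6, -0.2, -0.4]
grip_width: 0.0609
```

carry_out --pt "0 0 0.01 0 -0.2" --pt "0 0 0.015 0 -0.2" --pt "0 0 0.015 0 -0.2"

```text
clock: 23.65
eef_pos: [0.611, 0.1679, -0.0009]
tool_rot: [0.518, 0.856, 0.0, 0.0]
ft_force: [-0.7, -0.5, -0.8]
grip_width: 0.061
```

carry_out --pt "0 0 0.01 0 -0.2" --pt "0 0 0.015 0 -0.2" --pt "0 0 0.015 0 -0.2"

```text
clock: 23.95
eef_pos: [0.6112, 0.168, -0.0014]
tool_rot: [0.518, 0.856, 0.0, 0.0]
ft_force: [-2.0, -1.0, 6.4]
grip_width: 0.0607
```

carry_out --pt "0 0 0.01 0 -0.2" --pt "0 0 0.01 0 -0.2"

```text
clock: 24.15
eef_pos: [0.6112, 0.168, -0.0018]
tool_rot: [0.518, 0.856, 0.0, 0.0]
ft_force: [-2.8, -1.0, 9.3]
grip_width: 0.0605
```

carry_out --pt "0 0 0.01 0 -0.2" --pt "0 0 0.01 0 -0.2" --pt "0 0 -0.005 0 0.5" --pt "0 0 -0.01 0 0.78" --pt "0 0 -0.02 0 0.78" --pt "0 0 -0.1 0 0.78" --pt "0 0 -0.4 0 0.78" --pt "0 0 -0.8 0 0.78" --pt "0 0 -1 0 0.78" --pt "0 0 -1 0 0.78"

```text
clock: 25.15
eef_pos: [0.6141, 0.1687, 0.1014]
tool_rot: [0.518, 0.856, 0.003, 0.003]
ft_force: [1.3, 0.0, -0.1]
grip_width: 0.0761
```

```bash
python3 - <<'E'
from h import *
o=bot.get_obs(); print(o['clock'],o['ft_force'],o['eef_pos'],o['grip_width'],R.from_quat(o['tool_rot']).as_matrix().round(4))
snap("wrist","w15"); crop("w15",200,200,450,430,3,"c21");snap("side","s15"); crop("s15",210,150,340,230,6,"c22")
E
```

```text
25.15 [ 1.32255379  0.04778166 -0.12901995] [0.6140794  0.16871967 0.10135434] 0.07612342146925136 [[-0.4641  0.8857  0.0084]
 [ 0.8858  0.4641  0.0023]
 [-0.0019  0.0085 -1.    ]]
```

View pics/c21.png

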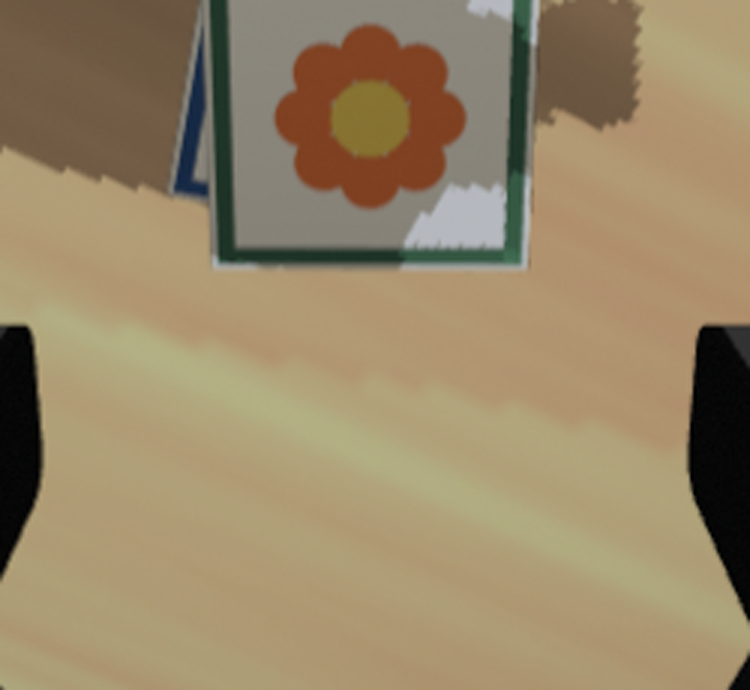

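View pics/c22.png

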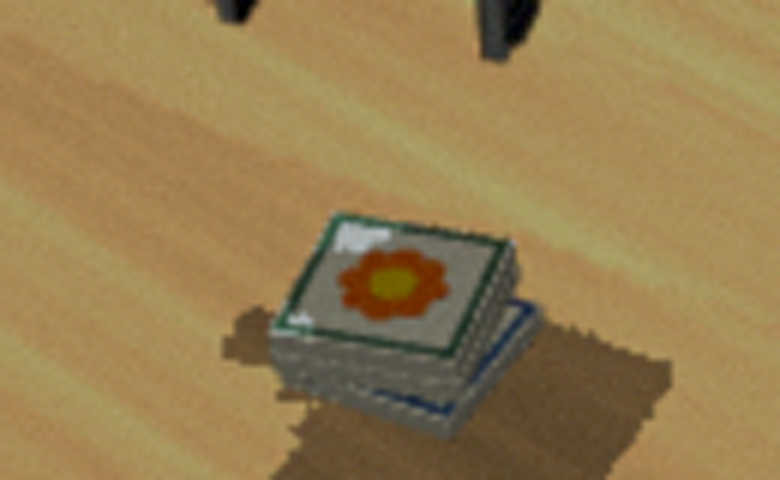

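carry_out --pt "-0.2 -0.1 -0.1 0.09 0.78" --pt "-0.5 -0.26 -0.2 0.18 0.78" --pt "-0.886 -0.464 -0.2 0.271 0.78" --pt "-0.886 -0.464 -0.2 0.271 0.78"

```text
clock: 25.65
eef_pos: [0.6098, 0.0628, 0.1147]
tool_rot: [0.69, 0.724, -0.002, -0.0]
ft_force: [-0.3, -0.3, -0.8]
grip_width: 0.0761
```

carry_out --pt "-0.4 0 0 0 0.78" --pt "-0.82 -0.017 0 0 0.78"

```text
clock: 25.85
eef_pos: [0.6129, -0.0139, 0.1144]
tool_rot: [0.685, 0.728, -0.001, -0.001]
ft_force: [0.3, 0.6, 0.7]
grip_width: 0.0761
```

carry_out --pt "-0.4 0 0 0 0.78" --pt "-0.82 -0.017 0 0 0.78"

```text
clock: 26.05
eef_pos: [0.6158, -0.0967, 0.1143]
tool_rot: [0.686, 0.728, -0.001, -0.002]
ft_force: [0.3, -0.4, 0.3]
grip_width: 0.0763
```

carry_out --pt "-0.4 0 0 0 0.78" --pt "-0.82 -0.017 0.1 0 0.78" --pt "-0.82 -0.017 0.3 0 0.78" --pt "-0.82 -0.017 0.36 0 0.78" --pt "-0.82 -0.017 0.36 0 0.78"

```text
clock: 26.55
eef_pos: [0.6178, -0.1769, 0.0775]
tool_rot: [0.686, 0.727, -0.001, -0.003]
ft_force: [-0.1, -0.4, -0.9]
grip_width: 0.0762
```

```bash
python3 - <<'E'
from h import *
o=bot.get_obs(); print(o['clock'],o['ft_force'],o['eef_pos'],o['grip_width'],R.from_quat(o['tool_rot']).as_matrix().round(4))
snap("wrist","w16"); crop("w16",210,190,430,400,3,"c23")
E
```

```text
26.55 [-0.06406205 -0.40131792 -0.89436365] [ 0.61783024 -0.17685593  0.07748954] 0.07624279799116965 [[-0.0577  0.9983 -0.0059]
 [ 0.9983  0.0577  0.002 ]
 [ 0.0024 -0.0058 -1.    ]]
```

View pics/c23.png

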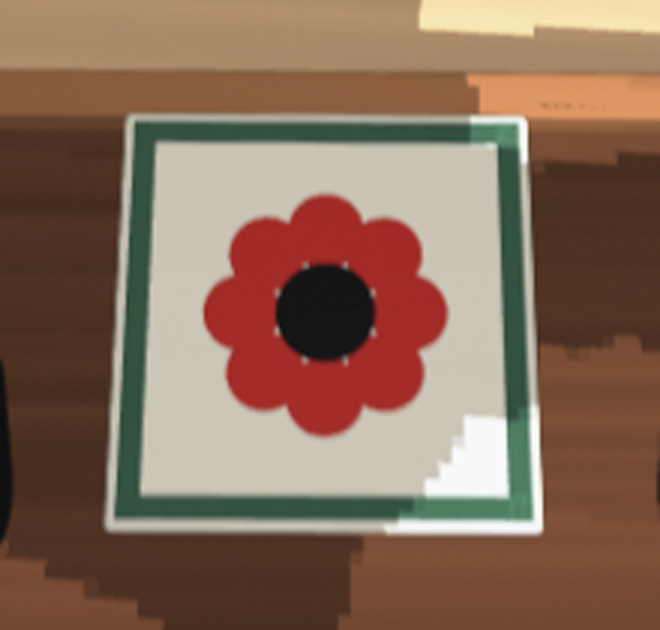

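```bash
python3 - <<'E'
from h import *
w=load("w16"); f=240/np.tan(np.radians(w['fovy']/2)); K=np.array([[f,0,w['cx']],[0,f,w['cy']],[0,0,1]])
Rw=R.from_quat(w['rotation']).as_matrix()@np.diag([1,-1,-1])
h=.0315; obj=np.array([[-h,h,0],[-h,-h,0],[h,-h,0],[h,h,0]],float)
o=bot.get_obs(); T=o['eef_pos'];Rt=R.from_quat(o['tool_rot']).as_matrix()
c=[(385.3,229.3),(252.3,228.7),(245.3,366.7),(390.7,367.7)]
ok,r,tt=cv2.solvePnP(obj,np.array(c),K,None); M=Rw@cv2.Rodrigues(r)[0]; p=Rw@tt.ravel()+w['eye']
print(p.round(4),np.degrees(np.arcsin(M[2,0])),"tool",(Rt.T@(p-T)).round(4),"ang",np.degrees(np.arctan2(*(Rt.T@M[:,1])[[1,0]])))
E
```

```text
[ 0.6223 -0.1773  0.0576] 31.785488403155632 tool [-0.0009  0.0035  0.0214] ang 0.30539521518565876
```

carry_out --pt "0 0 0.2 0 0.78" --pt "0 0 0.35 0 0.78" --pt "0 0 0.4 0 0.7" --pt "0 0 0.43 0 0.6" --pt "0 0 0.43 0 0.6" --pt "0 0 0.43 0 0.6"

```text
clock: 27.2
eef_pos: [0.6207, -0.1779, 0.0386]
tool_rot: [0.687, 0.727, 0.0, 0.001]
ft_force: [-0.5, 0.1, -0.1]
grip_width: 0.0682
```

carry_out --pt "0 0 0.005 0 0.6" --pt "0 0 0.01 0 0.6" --pt "0 0 0.01 0 0.6"

```text
clock: 27.5
eef_pos: [0.62, -0.1781, 0.0368]
tool_rot: [0.687, 0.727, 0.0, 0.0]
ft_force: [-0.5, 0.3, -0.1]
grip_width: 0.0686
```

```bash
python3 - <<'E'
from h import *
o=bot.get_obs(); print(o['clock'],o['ft_force'],o['eef_pos'],o['grip_width'])
snap("wrist","w17")
E
```

```text
27.5 [-0.5261039   0.28290031 -0.06771449] [ 0.62002621 -0.17813348  0.03676868] 0.06856539929753987
```

View pics/w17.png

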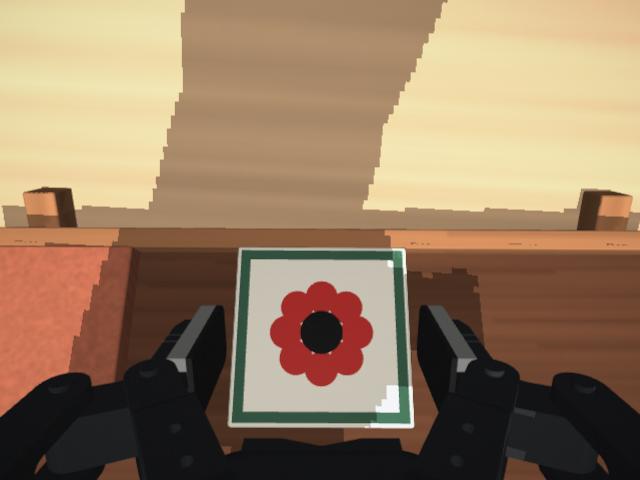

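carry_out --pt "0 0 0.02 0 0.6" --pt "0 0 0.038 0 0.6" --pt "0 0 0.038 0 0.6" --pt "0 0 0.038 0 0.4" --pt "0 0 0.038 0 0.2" --pt "0 0 0.038 0 0" --pt "0 0 0.038 0 -0.2" --pt "0 0 0.038 0 -0.2" --pt "0 0 0.038 0 -0.2"

```text
clock: 28.45
eef_pos: [0.6198, -0.1781, 0.0332]
tool_rot: [0.687, 0.727, -0.0, 0.0]
ft_force: [-3.4, -0.8, 5.5]
grip_width: 0.0608
```

carry_out --pt "0 0 -0.03 0 -0.2" --pt "0 0 -0.08 0 -0.2" --pt "0 0 -0.15 0 -0.2" --pt "0 0 -0.4 0 -0.2" --pt "0 0 -0.75 0 -0.2" --pt "0 0 -0.75 0 -0.2"

```text
clock: 29.05
eef_pos: [0.6238, -0.1791, 0.114]
tool_rot: [0.687, 0.727, 0.003, 0.005]
ft_force: [1.6, -0.2, -0.9]
grip_width: 0.0611
```

```bash
python3 - <<'E'
from h import *
o=bot.get_obs(); print(o['clock'],o['ft_force'],o['eef_pos'],o['grip_width'])
snap("wrist","w18")
E
```

```text
29.05 [ 1.60294549 -0.23259823 -0.88194964] [ 0.62379665 -0.17907326  0.11397042] 0.0611137422822492
```

View pics/w18.png

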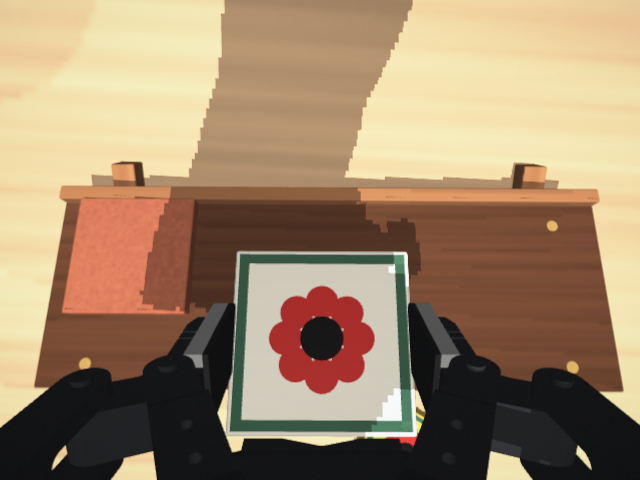

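carry_out --pt "0.37 0 0 0 -0.2" --pt "0.745 0 0 0 -0.2"

```text
clock: 29.3
eef_pos: [0.615, -0.1039, 0.1067]
tool_rot: [0.688, 0.726, -0.0, -0.001]
ft_force: [0.1, 0.8, -1.2]
grip_width: 0.0608
```

carry_out --pt "0.37 0 0 0 -0.2" --pt "0.745 0 0 0 -0.2"

```text
clock: 29.5
eef_pos: [0.6104, -0.0281, 0.1065]
tool_rot: [0.687, 0.727, -0.001, -0.001]
ft_force: [0.5, -0.5, -0.6]
grip_width: 0.0608
```

carry_out --pt "0.37 0 0 0 -0.2" --pt "0.745 0 0 0 -0.2" --pt "0.745 0 0.3 0 -0.2" --pt "0.745 0 0.6 0 -0.2"

```text
clock: 29.9
eef_pos: [0.6076, 0.047, 0.0473]
tool_rot: [0.686, 0.728, 0.001, 0.001]
ft_force: [-0.3, -0.5, -1.6]
grip_width: 0.0607
```

carry_out --pt "0 0 0.2 0 -0.2" --pt "0 0 0.37 0 -0.2" --pt "0 0 0.43 0 -0.2" --pt "0 0 0.43 0 -0.2"

```text
clock: 30.3
eef_pos: [0.6057, 0.045, 0.003]
tool_rot: [0.687, 0.727, -0.001, -0.001]
ft_force: [0.1, -1.1, -0.7]
grip_width: 0.0604
```

carry_out --pt "0 0 0.03 0 -0.2" --pt "0 0 0.06 0 -0.2" --pt "0 0.005 0.08 0 -0.2" --pt "0 0.01 0.1 0 -0.2" --pt "0 0.02 0.13 0 -0.2" --pt "0 0.025 0.16 0 -0.2"

```text
clock: 30.9
eef_pos: [0.613, 0.0454, -0.007]
tool_rot: [0.687, 0.727, 0.003, 0.002]
ft_force: [-1.3, -2.1, 19.1]
grip_width: 0.0605
```

carry_out --pt "0 0.005 0.02 0 -0.2" --pt "0 0.01 0.04 0 -0.2" --pt "0 0.015 0.06 0 -0.2" --pt "0 0.015 0.08 0 -0.2" --pt "0 0.015 0.1 0 -0.2" --pt "0 0.015 0.12 0 -0.2" --pt "0 0.015 0.14 0 -0.2" --pt "0 0.015 0.14 0 -0.2"

```text
clock: 31.7
eef_pos: [0.621, 0.0458, -0.0177]
tool_rot: [0.687, 0.727, 0.007, 0.007]
ft_force: [6.6, 0.2, 19.2]
grip_width: 0.0609
```

carry_out --pt "0 0 0.02 0 -0.2" --pt "0 0 0.04 0 -0.2" --pt "0 0 0.055 0 -0.2" --pt "0 0 0.055 0 -0.2"

```text
clock: 32.1
eef_pos: [0.6219, 0.0459, -0.02]
tool_rot: [0.687, 0.727, 0.008, 0.008]
ft_force: [0.9, -0.9, 34.9]
grip_width: 0.0611
```

```bash
python3 - <<'E'
from h import *
o=bot.get_obs(); print(o['clock'],o['ft_force'],o['eef_pos'],o['grip_width'])
snap("side","s19"); crop("s19",230,130,390,270,5,"c24")
E
```

```text
32.1 [ 0.9229876  -0.85204022 34.89335308] [ 0.62193267  0.04593602 -0.02001947] 0.06105685668499137
```

View pics/c24.png

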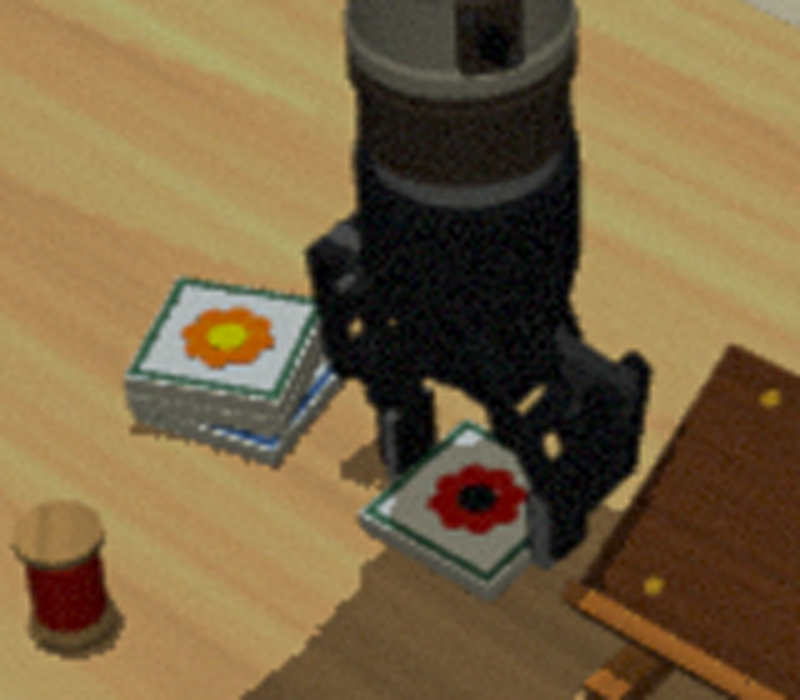

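carry_out --pt "0 0 -0.08 0 -0.2" --pt "0 0 -0.16 0 -0.2" --pt "0 0 -0.4 0 -0.2" --pt "0 0 -0.8 -0.09 -0.2" --pt "0.2 0 -0.85 -0.18 -0.2" --pt "0.4 0 -0.85 -0.271 -0.2" --pt "0.4 0 -0.85 -0.271 -0.2" --pt "0.4 0 -0.85 -0.271 -0.2"

```text
clock: 32.95
eef_pos: [0.6079, 0.0853, 0.0533]
tool_rot: [0.518, 0.855, -0.001, -0.001]
ft_force: [-0.5, -0.2, -0.9]
grip_width: 0.061
```

carry_out --pt "0.3 0.17 0 0 -0.2" --pt "0.6 0.34 0 0 -0.2" --pt "0.728 0.403 0.1 0 -0.2" --pt "0.728 0.403 0.25 0 -0.2" --pt "0.728 0.403 0.35 0 -0.2" --pt "0.728 0.403 0.4 0 -0.2" --pt "0.728 0.403 0.4 0 -0.2" --pt "0.728 0.403 0.4 0 -0.2"

```text
clock: 33.75
eef_pos: [0.6111, 0.1677, 0.0143]
tool_rot: [0.518, 0.855, -0.0, 0.0]
ft_force: [-0.2, 0.4, -0.6]
grip_width: 0.0605
```

```bash
python3 - <<'E'
from h import *
o=bot.get_obs(); print(o['clock'],o['ft_force'],o['eef_pos'],o['grip_width'],R.from_quat(o['tool_rot']).as_matrix().round(4))
snap("wrist","w20"); crop("w20",180,180,460,450,2.2,"c25");snap("side","s20"); crop("s20",210,120,340,230,6,"c26")
E
```

```text
33.75 [-0.17408408  0.42814831 -0.57788858] [0.61106628 0.16767128 0.01428293] 0.060526377430450175 [[-4.629e-01  8.864e-01  0.000e+00]
 [ 8.864e-01  4.629e-01 -2.000e-04]
 [-1.000e-04 -1.000e-04 -1.000e+00]]
```

View pics/c25.png

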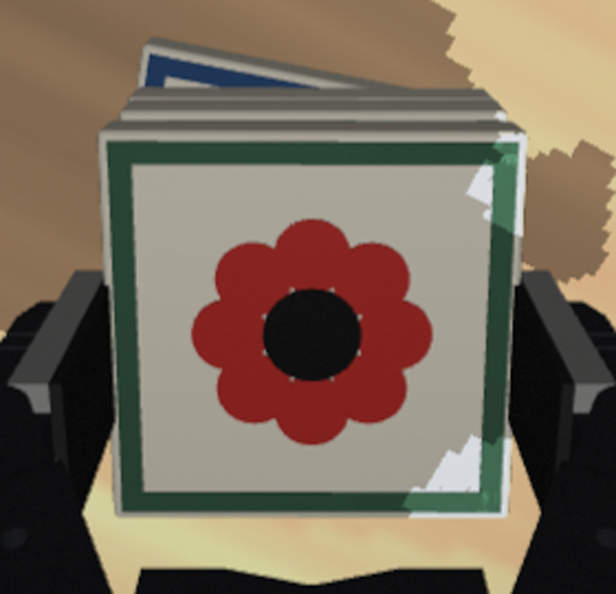

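View pics/c26.png

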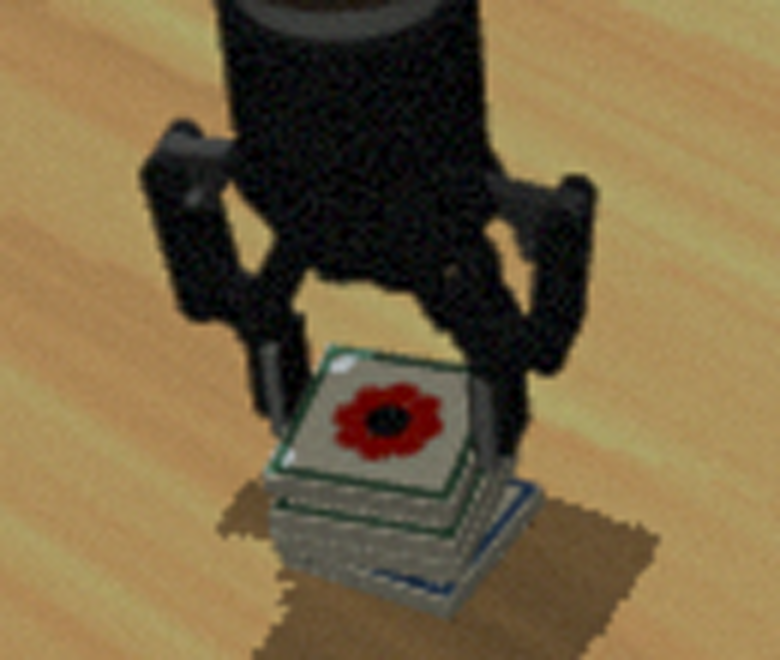

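carry_out --pt "0 0 0.03 0 -0.2" --pt "0 0 0.05 0 -0.2" --pt "0 0 0.06 0 -0.2" --pt "0 0 0.065 0 -0.2" --pt "0 0 0.065 0 -0.2"

```text
clock: 34.35
eef_pos: [0.6108, 0.1684, 0.0079]
tool_rot: [0.518, 0.856, -0.0, 0.0]
ft_force: [-1.2, -0.2, 0.9]
grip_width: 0.0607
```

carry_out --pt "0 0 0.005 0 -0.2" --pt "0 0 0.01 0 -0.2" --pt "0 0 0.01 0 -0.2"

```text
clock: 34.65
eef_pos: [0.6109, 0.1685, 0.0074]
tool_rot: [0.518, 0.856, 0.0, 0.0]
ft_force: [-2.0, -0.3, 4.0]
grip_width: 0.0607
```

carry_out --pt "0 0 0.005 0 -0.2" --pt "0 0 0.008 0 -0.2" --pt "0 0 0.008 0 -0.2"

```text
clock: 34.95
eef_pos: [0.6109, 0.1685, 0.0072]
tool_rot: [0.518, 0.856, 0.0, 0.0]
ft_force: [-3.2, -1.1, 8.3]
grip_width: 0.0606
```

carry_out --pt "0 0 0.008 0 -0.2" --pt "0 0 0.008 0 -0.2" --pt "0 0 0 0 0.4" --pt "0 0 -0.01 0 0.75" --pt "0 0 -0.01 0 0.75" --pt "0 0 -0.01 0 0.75"

```text
clock: 35.55
eef_pos: [0.6108, 0.1685, 0.0065]
tool_rot: [0.518, 0.856, -0.0, -0.0]
ft_force: [0.6, -0.1, 0.1]
grip_width: 0.0747
```

```bash
python3 - <<'E'
from h import *
o=bot.get_obs(); print(o['clock'],o['ft_force'],o['eef_pos'],o['grip_width'])
snap("wrist","w21"); crop("w21",160,180,480,450,2.2,"c27");snap("side","s21"); crop("s21",210,120,340,230,6,"c28")
E
```

```text
35.55 [ 0.56600752 -0.0681122   0.0753083 ] [0.61084655 0.16850619 0.00653355] 0.07465013484352134
```

View pics/c27.png

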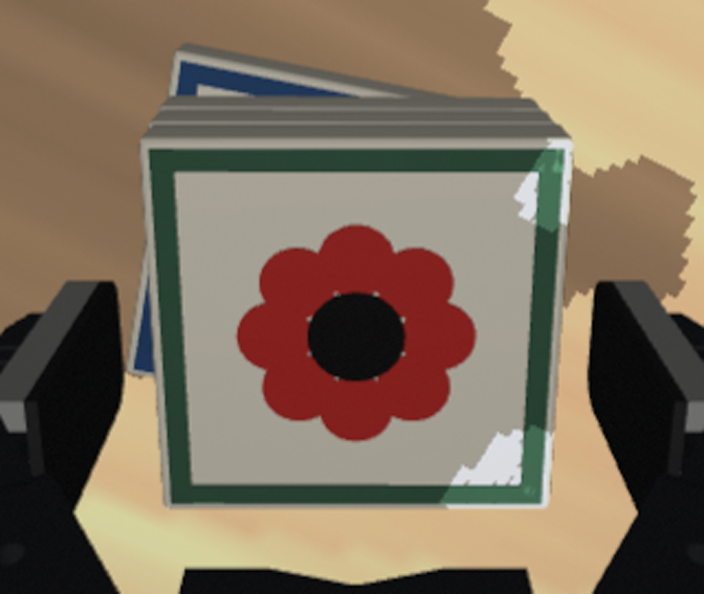

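View pics/c28.png

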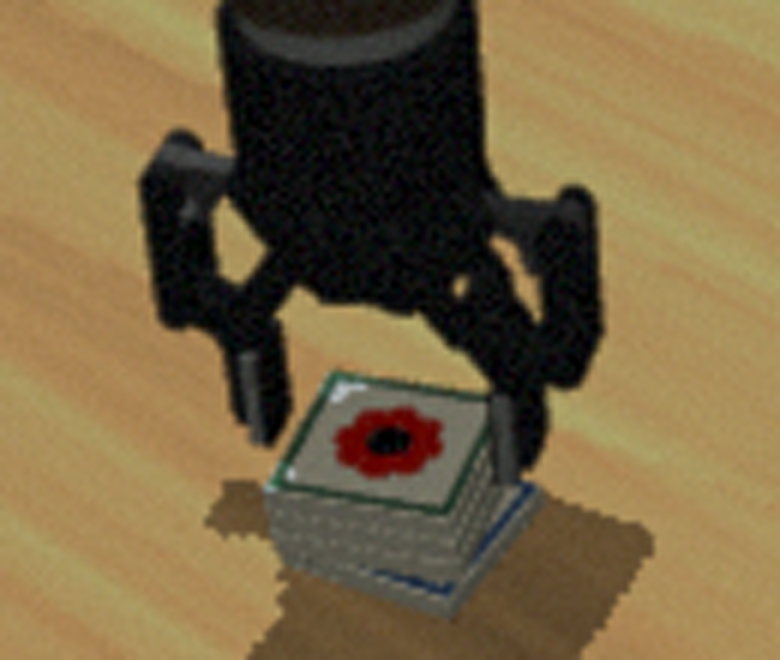

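carry_out --pt "0 0 0.06 0 0.7" --pt "0 0 0.12 0 0.66" --pt "0 0 0.15 0 0.66" --pt "0 0 0.15 0 0.66" --pt "0 0 0.15 0 0.66"

```text
clock: 36.15
eef_pos: [0.6107, 0.1684, -0.0084]
tool_rot: [0.518, 0.856, -0.0, -0.0]
ft_force: [-0.1, 0.1, 0.5]
grip_width: 0.0711
```

carry_out --pt "0 0 0 0 0.4" --pt "0 0 0 0 0.2" --pt "0 0 0 0 0" --pt "0 0 0 0 -0.2" --pt "0 0 0 0 -0.2" --pt "0 0 0 0 -0.2"

```text
clock: 36.75
eef_pos: [0.6113, 0.1685, -0.0076]
tool_rot: [0.518, 0.856, 0.0, 0.0]
ft_force: [0.1, -0.3, 2.9]
grip_width: 0.0621
```

```bash
python3 - <<'E'
from h import *
o=bot.get_obs(); print(o['clock'],o['ft_force'],o['eef_pos'],o['grip_width'])
snap("wrist","w22"); crop("w22",160,180,480,450,2.2,"c29");snap("side","s22"); crop("s22",210,120,340,230,6,"c30")
E
```

```text
36.75 [ 0.09594331 -0.30141752  2.94050082] [ 0.61134908  0.16853652 -0.00760126] 0.06207899365224837
```

View pics/c29.png

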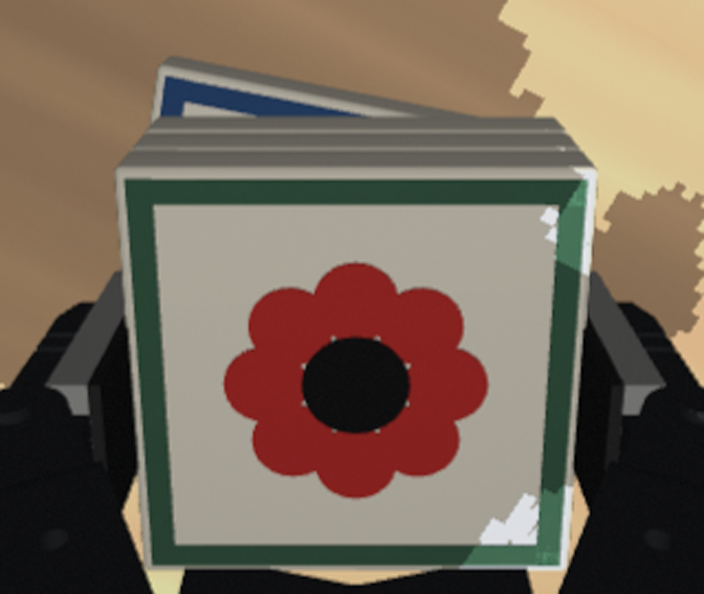

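View pics/c30.png

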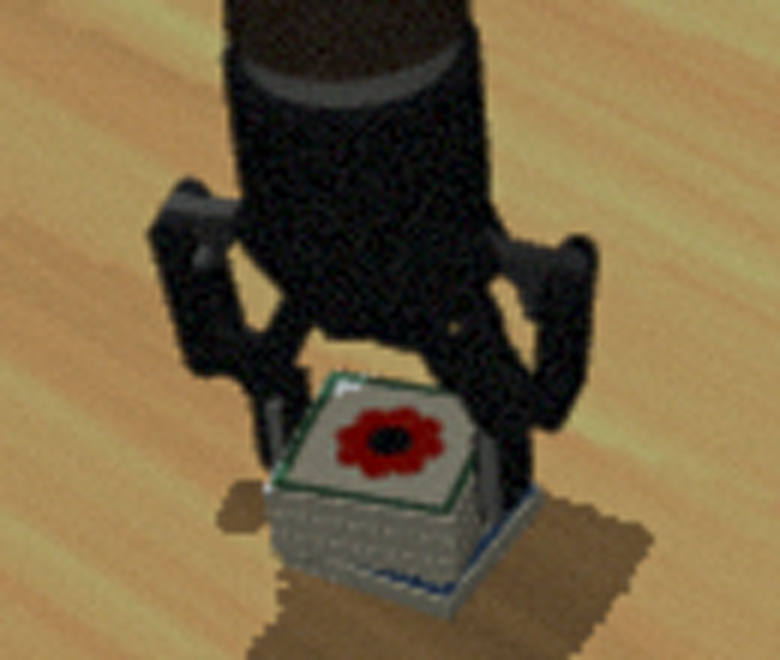

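```bash
python3 - <<'E'
from h import *
crop("w22",215,190,375,250,5,"c31")
E
```

```text
(no output)
```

View pics/c31.png

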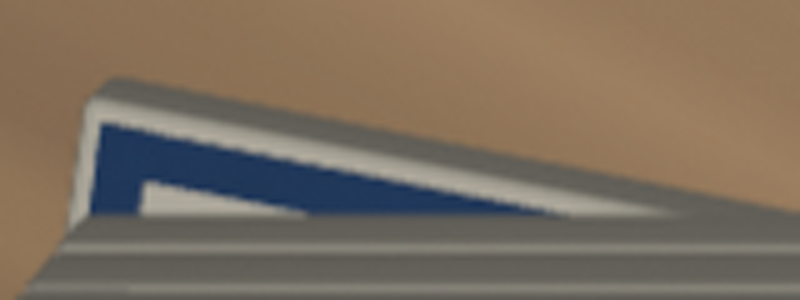

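```bash
python3 - <<'E'
from h import *
w=load("w22"); o=bot.get_obs(); T=o['eef_pos'];Rt=R.from_quat(o['tool_rot']).as_matrix()
for z,a,b in [(.009,(233,210),(349,233)),(.009,(235.6,214.4),(328,232.6))]:
    A=(atz(w,a,z)-T)@Rt; B=(atz(w,b,z)-T)@Rt; d=B-A; th=np.arctan2(d[1],d[0]); print(A.round(4),np.degrees(th))
    if a[0]==233:
        u=np.array([np.cos(th),np.sin(th)]); v=np.array([-u[1],u[0]]); print("blue centre tool",A[:2]+.0315*(u+v))
# green top edge front at z=.018, orange .027,red .036 edges: red corners
c=np.array([(117,170),(597,170),(572,570),(150,570)])/2.2+[160,180]
P=np.array([(atz(w,p,.036)-T)@Rt for p in c]); print("red",P.round(4),P.mean(0).round(4))
for z,l,r in [(.018,(155,118),(560,118)),(.027,(140,135),(577,135))]:
    for q in (l,r): print(z,((atz(w,np.array(q)/2.2+[160,180],z)-T)@Rt).round(4))
E
```

```text
[-0.0294 -0.0418 -0.0167] 11.586009248937934
blue centre tool [-0.00487624 -0.0046514 ]
[-0.0286 -0.0403 -0.0167] 11.540793925616558
red [[-0.0301 -0.0337 -0.0436]
 [ 0.0318 -0.0336 -0.0437]
 [ 0.0326  0.0285 -0.0436]
 [-0.0297  0.0284 -0.0436]] [ 0.0012 -0.0026 -0.0436]
0.018 [-0.0288 -0.0359 -0.0256]
0.018 [ 0.0308 -0.0358 -0.0257]
0.027 [-0.029  -0.0358 -0.0346]
0.027 [ 0.0312 -0.0358 -0.0347]
```

carry_out --pt "0 0 -0.02 0 -0.2" --pt "0 0 -0.035 0 -0.2" --pt "0 0 -0.035 0 -0.2" --pt "-0.02 -0.01 -0.035 0.04 -0.2" --pt "-0.04 -0.02 -0.035 0.08 -0.2" --pt "-0.06 -0.02 -0.035 0.126 -0.2" --pt "-0.06 -0.02 -0.035 0.126 -0.2" --pt "-0.06 -0.02 -0.035 0.126 -0.2"

```text
clock: 37.65
eef_pos: [0.6114, 0.1622, -0.0051]
tool_rot: [0.599, 0.801, -0.0, -0.0]
ft_force: [-0.1, 0.5, -2.6]
grip_width: 0.062
```

```bash
python3 - <<'E'
from h import *
o=bot.get_obs(); print(o['clock'],o['ft_force'],o['eef_pos'],o['grip_width'])
snap("wrist","w23"); crop("w23",160,180,480,450,2.2,"c32");snap("side","s23"); crop("s23",210,120,340,230,6,"c33")
E
```

```text
37.65 [-0.13031019  0.51427059 -2.59248802] [ 0.61138156  0.16217543 -0.00511265] 0.06200518547474747
```

View pics/c32.png

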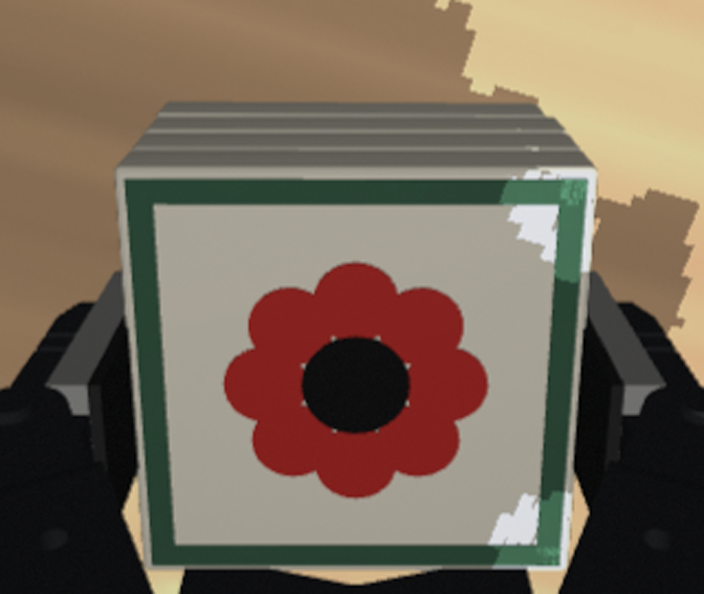

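View pics/c33.png

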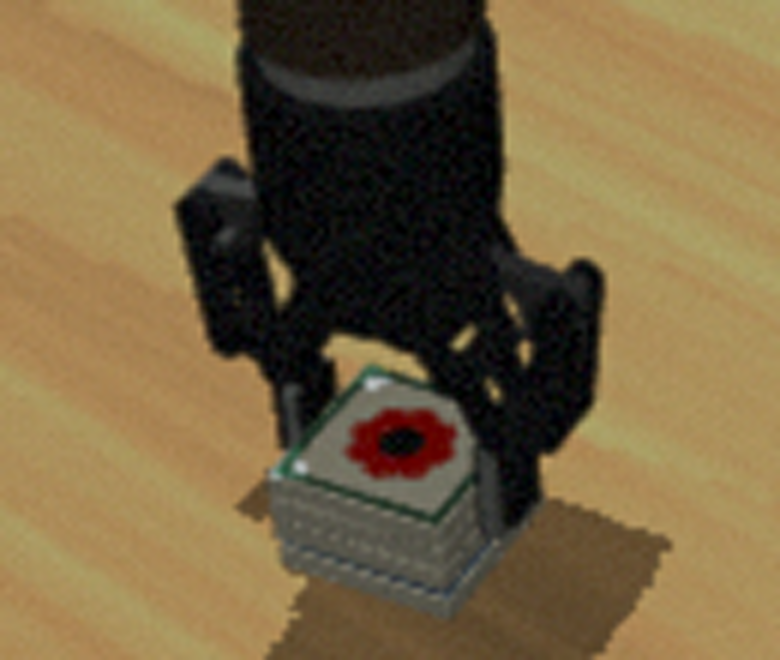

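```bash
python3 - <<'E'
from h import *
crop("w23",210,215,430,265,3.6,"c34")
E
```

```text
(no output)
```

View pics/c34.png

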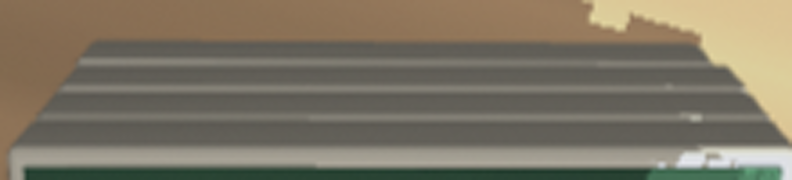

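carry_out --pt "0 0 0.02 0 -0.2" --pt "0 0 0.035 0 -0.2" --pt "0 0 0.042 0 -0.2" --pt "0 0 0.045 0 -0.2" --pt "0 0 0.045 0 -0.2"

```text
clock: 38.25
eef_pos: [0.6119, 0.1624, -0.0076]
tool_rot: [0.599, 0.8, 0.0, 0.0]
ft_force: [-3.6, -1.0, 6.2]
grip_width: 0.0618
```

carry_out --pt "0 0 0 0 0.3" --pt "0 0 0 0 0.7" --pt "0 0 0 0 0.7" --pt "0 0 0.03 0 0.7" --pt "0 0 0.06 0 0.7" --pt "0 0 0.085 0 0.7" --pt "0 0 0.085 0 0.7" --pt "0 0 0.085 0 0.7"

```text
clock: 39.05
eef_pos: [0.6117, 0.1622, -0.0179]
tool_rot: [0.6, 0.8, -0.0, -0.0]
ft_force: [1.0, -0.5, 0.2]
grip_width: 0.0727
```

```bash
python3 - <<'E'
from h import *
o=bot.get_obs(); print(o['clock'],o['ft_force'],o['eef_pos'],o['grip_width'])
snap("wrist","w24"); crop("w24",160,180,480,450,2.2,"c35");snap("side","s24"); crop("s24",210,120,340,230,6,"c36")
E
```

```text
39.05 [ 0.99390438 -0.54604953  0.18543555] [ 0.61168872  0.16218085 -0.01791033] 0.07265523337973316
```

View pics/c35.png

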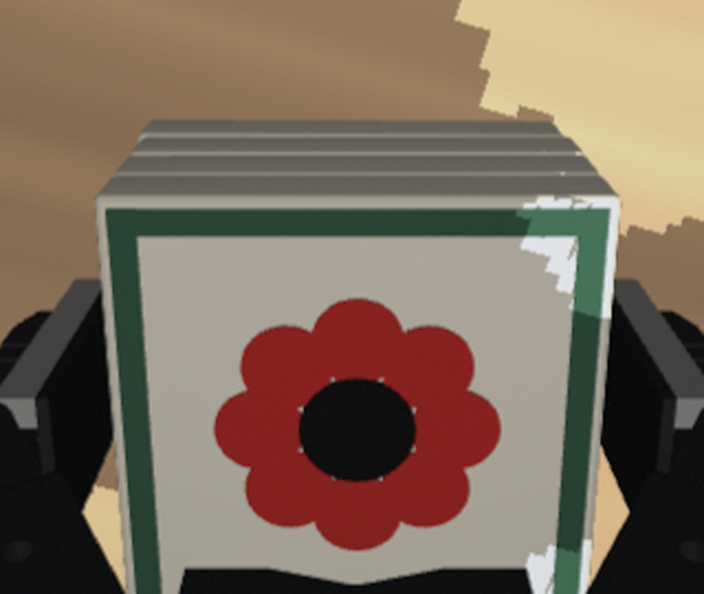

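View pics/c36.png

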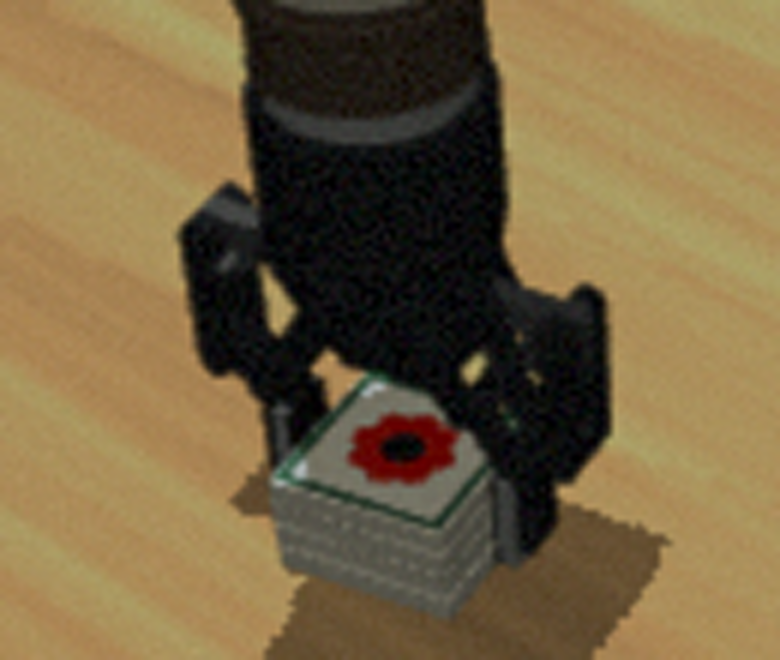

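carry_out --pt "0 0 0 0 0.5" --pt "0 0 0 0 0.3" --pt "0 0 0 0 0.1" --pt "0 0 0 0 -0.2" --pt "0 0 0 0 -0.2" --pt "0 0 0 0 -0.2" --pt "0 0 0 0 -0.2" --pt "0 0 0 0 -0.2"

```text
clock: 39.95
eef_pos: [0.6124, 0.1618, -0.017]
tool_rot: [0.6, 0.8, 0.0, 0.001]
ft_force: [1.0, -3.2, 5.4]
grip_width: 0.0623
```

```bash
python3 - <<'E'
from h import *
o=bot.get_obs(); print(o['clock'],o['ft_force'],o['eef_pos'],o['grip_width'])
snap("wrist","w25"); crop("w25",160,180,480,450,2.2,"c37")
E
```

```text
39.95 [ 0.95224405 -3.1511871   5.44711458] [ 0.61241619  0.16184437 -0.01704516] 0.062255821875770716
```

View pics/c37.png

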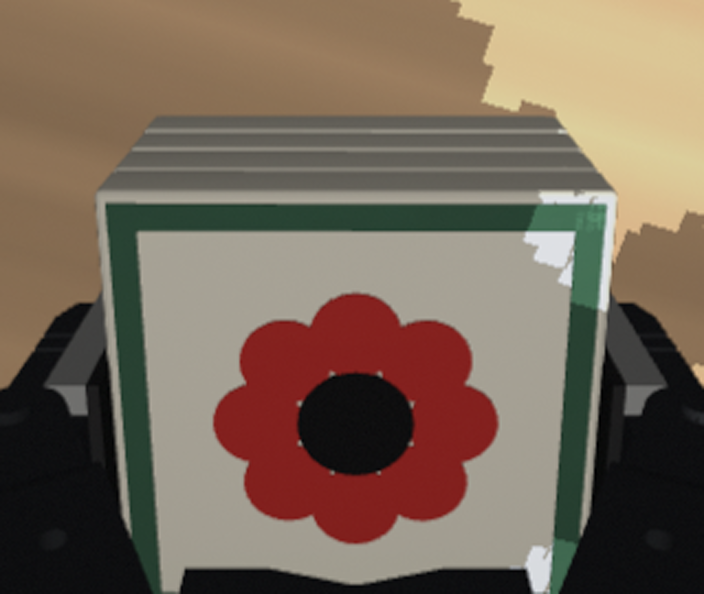

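carry_out --pt "0 0 0 0 0.3" --pt "0 0 0 0 0.7" --pt "0 0 0 0 0.7" --pt "0 0 -0.2 0 0.7" --pt "0 0 -0.5 0 0.7" --pt "0 -0.026 -0.55 0.09 0.7" --pt "0 -0.026 -0.55 0.18 0.7" --pt "0 -0.026 -0.55 0.27 0.7" --pt "0 -0.026 -0.55 0.36 0.7" --pt "0 -0.026 -0.55 0.45 0.7" --pt "0 -0.026 -0.55 0.54 0.7" --pt "0 -0.026 -0.55 0.63 0.7" --pt "0 -0.026 -0.55 0.72 0.7" --pt "0 -0.026 -0.55 0.81 0.7" --pt "0 -0.026 -0.55 0.9 0.7" --pt "0 -0.026 -0.55 0.98 0.7" --pt "0 -0.026 -0.55 1.0 0.7" --pt "0 -0.026 -0.55 1.0 0.7" --pt "0 -0.026 -0.55 1.0 0.7"

```text
clock: 41.9
eef_pos: [0.6089, 0.1618, 0.0369]
tool_rot: [0.99, 0.142, -0.001, -0.0]
ft_force: [-0.6, 0.0, 0.6]
grip_width: 0.0723
```

```bash
python3 - <<'E'
from h import *
o=bot.get_obs(); print(o['clock'],o['ft_force'],o['eef_pos'],o['grip_width'],o['joint_pos'],R.from_quat(o['tool_rot']).as_matrix().round(4))
snap("wrist","w26"); snap("side","s26"); crop("s26",210,120,340,230,6,"c38")
E
```

```text
41.9 [-0.56698538  0.03980037  0.57168747] [0.60886557 0.16182476 0.03687064] 0.07232124734349563 [2.59487879e-01 6.18219839e-01 1.02901534e-01 1.05647704e+00
 5.68198544e-04 1.54437949e+00] [[ 9.594e-01  2.820e-01 -1.100e-03]
 [ 2.820e-01 -9.594e-01  3.000e-04]
 [-1.000e-03 -6.000e-04 -1.000e+00]]
```

View pics/w26.png

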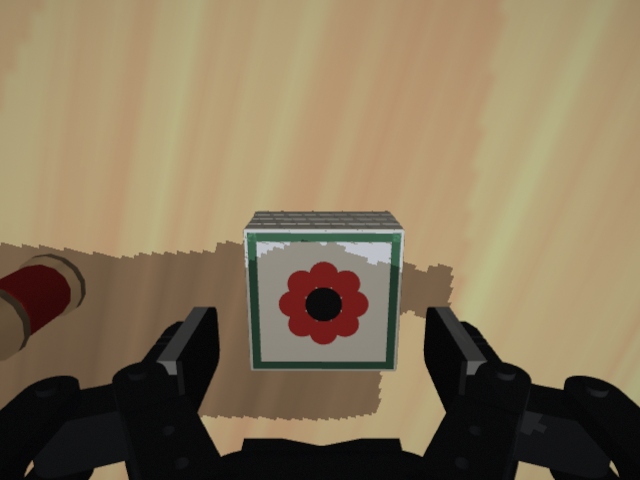

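View pics/c38.png

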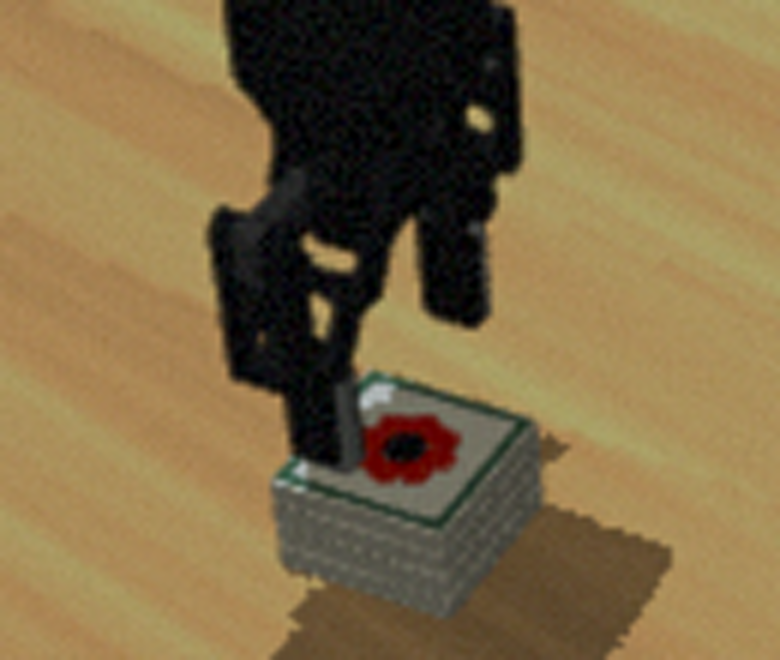

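carry_out --pt "0 0 0.2 0 0.7" --pt "0 0 0.4 0 0.7" --pt "0 0 0.5 0 0.7" --pt "0 0 0.55 0 0.7" --pt "0 0 0.55 0 0.7" --pt "0 0 0.55 0 0.7"

```text
clock: 42.6
eef_pos: [0.61, 0.1617, -0.0169]
tool_rot: [0.99, 0.142, 0.001, -0.0]
ft_force: [0.2, -0.7, -0.3]
grip_width: 0.0728
```

```bash
python3 - <<'E'
from h import *
o=bot.get_obs(); print(o['clock'],o['ft_force'],o['eef_pos'],o['grip_width'])
snap("wrist","w27"); crop("w27",160,180,480,450,2.2,"c39")
E
```

```text
42.6 [ 0.17847038 -0.6792823  -0.25953219] [ 0.60998692  0.16167167 -0.01686829] 0.07276263579044728
```

View pics/c39.png

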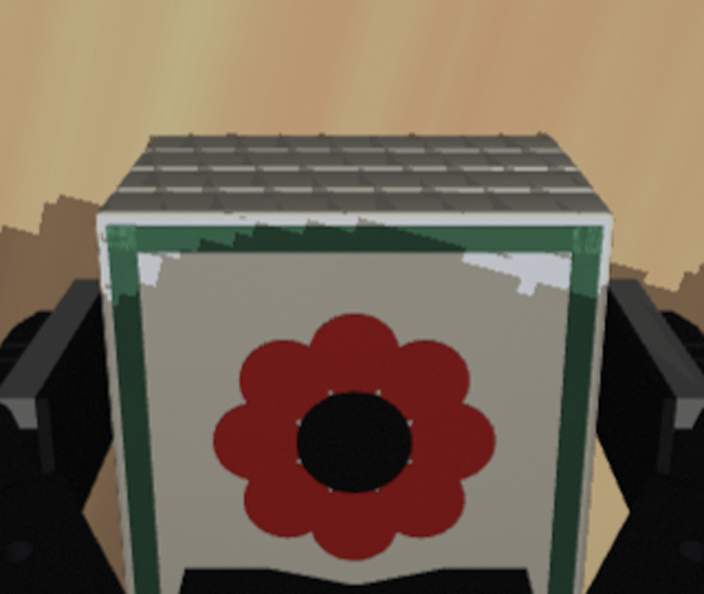

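carry_out --pt "0 0 0.008 0 0.5" --pt "0 0 0.008 0 0.3" --pt "0 0 0.008 0 0.1" --pt "0 0 0.008 0 -0.2" --pt "0 0 0.008 0 -0.2" --pt "0 0 0.008 0 -0.2" --pt "0 0 0.008 0 -0.2" --pt "0 0 0.008 0 -0.2"

```text
clock: 43.45
eef_pos: [0.6101, 0.1617, -0.0172]
tool_rot: [0.99, 0.142, 0.001, -0.0]
ft_force: [-1.2, 0.3, 6.2]
grip_width: 0.0622
```

```bash
python3 - <<'E'
from h import *
o=bot.get_obs(); print(o['clock'],o['ft_force'],o['eef_pos'],o['grip_width'])
snap("wrist","w28"); crop("w28",160,180,480,450,2.2,"c40"); crop("w28",190,220,450,300,3,"c41"); snap("side","s28"); crop("s28",210,120,340,230,6,"c42")
E
```

```text
43.45 [-1.20371374  0.26294736  6.16660257] [ 0.61012524  0.16167532 -0.01719295] 0.06223391899466224
```

View pics/c41.png

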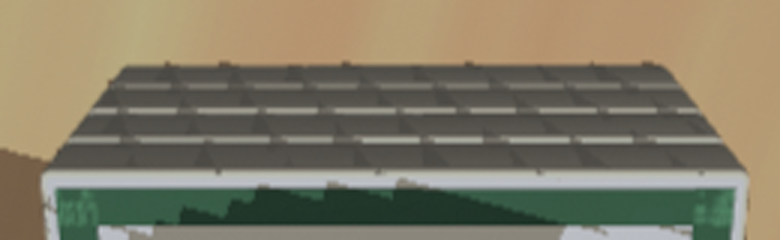

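View pics/c42.png

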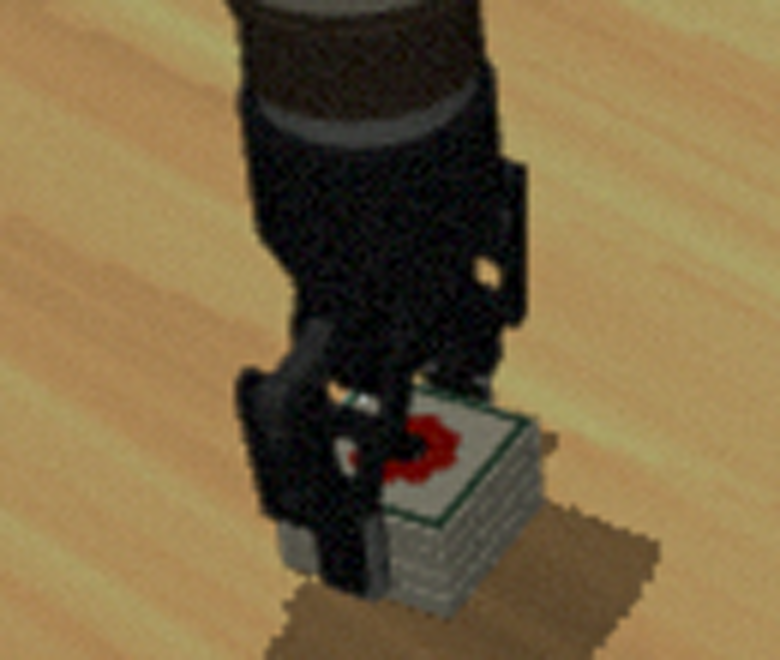

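carry_out --pt "0 0 0 0 0.3" --pt "0 0 0 0 0.7" --pt "0 0 0 0 0.75" --pt "0 0 -0.1 0 0.75" --pt "0 0 -0.4 0 0.75" --pt "0 0 -0.8 0 0.75" --pt "0 0 -1 0 0.75" --pt "0 0 -1 0 0.75" --pt "0 0 -1 0 0.75"

```text
clock: 44.45
eef_pos: [0.6095, 0.1616, 0.0821]
tool_rot: [0.99, 0.142, 0.0, -0.0]
ft_force: [-0.4, -0.1, -1.1]
grip_width: 0.0749
```

```bash
python3 - <<'E'
from h import *
o=bot.get_obs(); print(o['clock'],o['ft_force'],o['eef_pos'],o['grip_width'])
snap("wrist","w29"); crop("w29",230,160,420,320,4,"c43"); snap("side","s29"); crop("s29",220,160,330,240,7,"c44"); snap("top","t29")
E
```

```text
44.45 [-0.41404721 -0.13925194 -1.1282081 ] [0.60951147 0.16155107 0.0821178 ] 0.07491405788845319
```

View pics/c43.png

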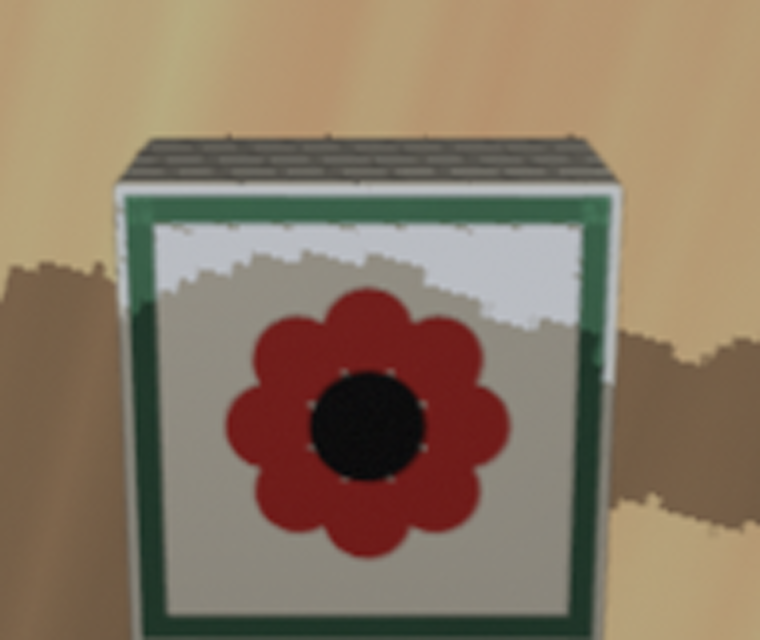

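View pics/c44.png

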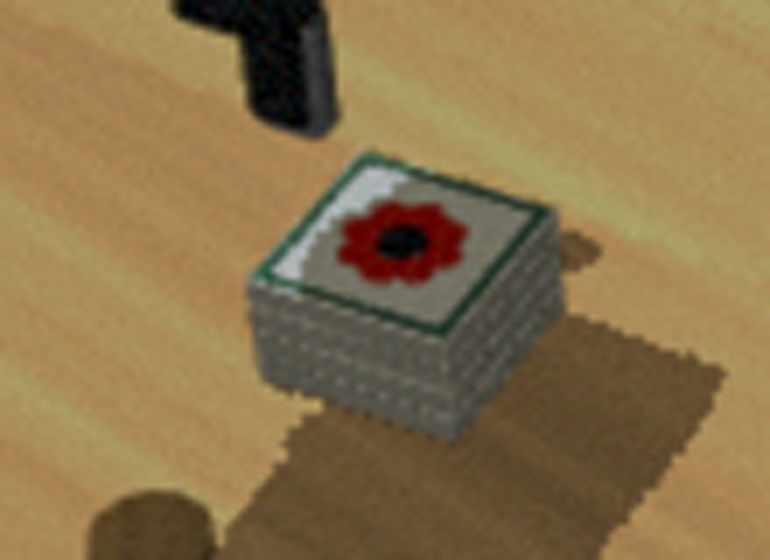

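View pics/t29.png

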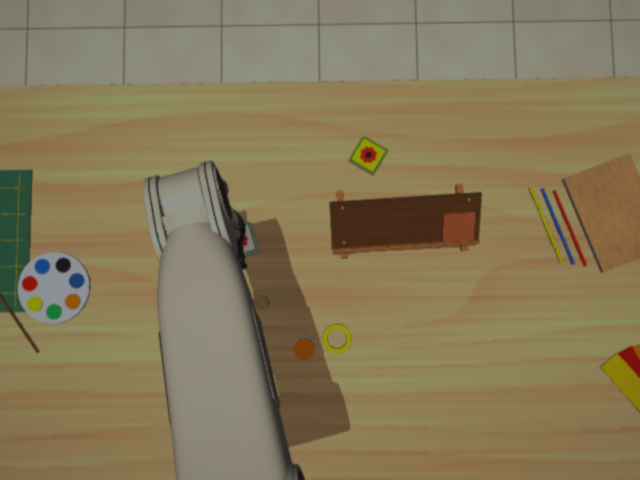

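```bash
python3 - <<'E'
from workcell import order,bot
print(order.job_done()); print(bot.get_obs()['clock'])
E
```

```text
the job is handed in; nothing more can be done
None
the job is handed in; nothing more can be done
```

I handed the job in at about 44.6 s of the 72 s. The four tiles stand as one square pile on the counter: blue, green, orange, red from the bottom up, painted faces up.

- **Picking up:** I took the orange tile and then the red tile from the rack, gripping each by its sides. I pressed each one flat against the bare counter while still holding it. I then set each one down at under about 10 N, in line with the green tile.
- **Squaring:** I gripped green, orange and red together, lifted them about 3 mm and turned them about 11° onto blue. Then I squeezed the sides of all four tiles in both directions.
- **Last checks:** The final wrist and side pictures show the tile edges parallel and flush, with any leftover turn around 0.3° or less. The gripper is open and clear above the pile. In the top picture the blank tile, the jar, the tape roll and the yellow look-alike are where they were. The spool was mostly in the arm's shadow there, but nothing went near it.
- **Forces:** The highest reading was about 35 N at the wrist, while pressing the red tile flat on the counter. I saw readings only at the end of each call.
- **What disagreed:** The fingertips did not stand 25 mm ahead of the reported TCP as the text says. A touch on the counter put them about 21 mm behind it, and the pictures agreed, so I used that measured value throughout. Heights measured from the top and side cameras came out roughly 5 to 9 mm high, so I relied on the wrist camera and on contact instead.

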